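# Load the slide-drying carousel and click the priority rack round to the fan

## Robot

A 7-joint arm with a two-finger parallel gripper is mounted at the origin on a cart in front of the work surface, level with it; the furniture and walls round the work are solid. World frame = base frame: x ahead of the robot, y to its left, z up, the work surface at z = 0. Lengths are in m, angles in rad, forces in N, time in s.
With the tool pointing down it reaches from about 0.4 to 0.85 m from the base axis. Payload 10.4 kg.
Tool frame: the origin (TCP) lies on the front face of the gripper's body, between the roots of the fingers; the fingertips stand 70 mm ahead of it and the grasp point (between the pads) lies 51 mm ahead of it (grasp_offset is the distance from the TCP to the grasp point, in m); z points along the fingers, y is the direction in which the jaws open and shut (so a half turn about z gives the same grasp; the last joint's range is limited). The gripper opens to 87 mm and grips with 3 to 60 N. Pads are 19 mm wide; open, the fingers measure 117 mm over their backs; the gripper's body (75 mm by 190 mm) begins 51 mm behind the grasp point.
Start: joints at [-1.333, 0.332, -0.065, 1.46, 0.022, 1.35, -0.088], TCP at [0.161, 0.604, 0.292] pointing down, gripper open.
Joint ranges: [-2.6, 2.6], [-0.5, 2.12], [-1.47, 1.34], [0.16, 2.42], [-1.27, 4.41], [0.06, 2.06], [-2.6, 2.6]. Speed limits (rad/s): [2.22, 2.22, 2.79, 2.79, 3.14, 3.14, 3.14].

## Interface

Orientations are given as a unit quaternion [x, y, z, w].
In Python, from bench import * gives the robot as it stands. The module is installed in compiled form; this text tells all that it offers.
- The arm moves only by the tool arm_command, never from a script. Its argument "commands" is a list of rows, each a list of 3 entries, a list of its own where there are three numbers: the opening in per cent of the stroke, from 0 (shut) to 100 (fully open), then the shift along the tool's x, y, z in m, then the turn, a rotation vector about the tool's x, y, z in rad. A call has exactly 10 rows; each row is the pose to reach, as a shift and turn from the pose commanded when the call began, along the tool's axes at that moment; what a row does not reach only later rows make up. A row lasts 1/12 s, in which the tool goes at most 41.7 mm and 7.16 degrees, less where a joint would pass 70% of its speed; a pose out of reach is approached as far as the arm can. A call with a gripper value outside its range is refused whole. The fingers move at their own pace and stop on an object; "squeeze" is the grip in N (left out, the last holds). Time passes only in rows, so rows that repeat a pose let the fingers close, or fill a call up. It gives the time, the measured TCP pose, the force and the opening at its end, in the units of the state.
- read_state(): the state, without advancing time (a new reading comes with each control period).
- camera(name): name is "scene" or "side" or "wrist"; returns a dict with "pixels" (384x512x3 uint8, red, green, blue), "fx", "fy", "cx", "cy" (pixels), "rvec" (rotation vector, rad) and "tvec" (3), from world to camera coordinates, as OpenCV has them; the wrist camera has in their place "mount" (4x4, takes a point from camera to tool coordinates, whose origin is the TCP and whose axes are the flange's). Camera axes: x right, y down, z forward; pixel columns grow to the right and rows downward; lengths in m; the calibration is good to about 2 mm. A picture is of the moment at which its call begins: read the wrist's pose just before it. There is no depth.
- close_job(): hands the job in, once; it reports no verdict.
The state is a dict: "time": time; "joint_positions": joint angles; "joint_vel": joint speeds; "joint_torque": joint torques, N m; "ee_pos": TCP position; "eef_rot": TCP orientation; "ft_force": force on the tool from outside, world axes, zero at the start; "torque": the same for the moment, N m; "width": finger opening in m.
Only numpy, scipy, OpenCV 4.12 (cv2) and the standard library are available. Lean on these libraries where they do the work, as an engineer would, in place of code of your own. Each camera call takes 0.05 s, during which the arm holds its last target.

## Task

Hang every rack of slides that stands on the bench by the bar of its bail on an arm of the drying carousel, one rack to an arm: first the rack with the red grip on the red arm, then the grey ones on the plain arms. Racks go on only through the open front, so turn the head by its T-bar, click by click, to bring each arm to the green arrow. When all hang, turn the head until the red arm stands at the fan, three clicks clockwise (seen from above) past the green arrow, let it rest in that notch and let go; do not disturb the bottles, beaker and timer on the bench.

Things in the scene. Friction and masses are not known exactly. Their poses are not given: they have to be found in the camera images.
- carousel: slide-drying carousel, fixed: round white drip tray 344 mm across, 12 mm thick, a four-armed turning head on a column in its middle. Origin: on the turning axis, at the bench. Its -x is the front (loading side, green arrow on the tray), z up. Only the T-bar (top 225 mm over the bench) and hanging racks are higher than 171 mm
- guard_top (a point): top of the right end post of the clear faceted splash guard, 151 mm over the bench. The guard stands 158 to 165 mm from the axis all round, but leaves the front open, 55 degrees to either side of -x. Hanging racks clear it; only in the front opening is there room to bring a rack to an arm
- head (a joint): turning head, rad, positive counter-clockwise seen from above, no end stops, counts on past full turns; 0 = red arm at the front, at the green arrow. A sprung roller in an eight-notch star wheel makes it click every 45 degrees (0, +-0.785, ..); let go up to about 15 degrees off a notch it pulls itself in. About 0.2 N m to turn it over a click
- tbar_grip (a point): middle of the black T-bar that turns the head: an upright plate on the axis, 64 mm long (this point's x), 18 mm thick (its y), z 185 to 225 mm over the bench; this point is at 207 mm. The plate lies along the red arm and turns with it; pinch it across its thickness
- load_point (a point): fixed point at the carousel's front, 110 mm from the axis, 158.5 mm over the bench: an arm's seat is here when that arm stands at the green arrow. Its x points inward to the column, z up
- fan_point (a point): fixed point 110 mm from the axis, 158.5 mm over the bench, 135 degrees (three clicks) clockwise seen from above from load_point, in front of the grey fan (86 mm wide, 134 mm high) that stands in the guard: the red arm's seat is here when that arm stands at the fan
- arm0_seat (a point): seat of the red arm (red lip and band). Each arm is a level steel strip 16 x 5 mm, end turned up, 125 mm from the axis at its outermost. This point: where a hanging rack's bar lies, 110 mm from the axis, 158.5 mm over the bench, 3.5 mm above the strip. The lip (15 mm above the strip, 120 mm out) and a shoulder (13 mm, 100 mm out) leave 15 mm for the bar
- arm1_seat (a point): the same point on the plain steel arm 90 degrees counter-clockwise from the red one (seen from above)
- arm2_seat (a point): the same point on the plain steel arm opposite the red one
- arm3_seat (a point): the same point on the plain steel arm 90 degrees clockwise from the red one
- rack_red_grip (a point): rack of microscope slides with a red grip: white, 44 (x) by 80 (y) by 40 mm, 0.13 to 0.21 kg, fixed wire bail over it, 164 mm high in all. This point: middle of the grip, 142 mm above the underside. The grip, 26 (x) by 16 (y) mm and 44 mm high, stands clear above the bail's bar; pinch its 16 mm. Either way round is the same
- rack_red_bar (a point): middle of the level hanging bar of rack_red's bail: wire 6.6 mm thick along the rack's y, centre 100 mm above the rack's underside, 42 mm below the middle of the grip; 29 mm free between the bail's slanting sides under it, 55 mm free below it. Hung on an arm, the arm runs under the bar along the rack's x
- rack_a_grip (a point): may be absent: rack of microscope slides with a grey grip: white, 44 (x) by 80 (y) by 40 mm, 0.13 to 0.21 kg, fixed wire bail over it, 164 mm high in all. This point: middle of the grip, 142 mm above the underside. The grip, 26 (x) by 16 (y) mm and 44 mm high, stands clear above the bail's bar; pinch its 16 mm. Either way round is the same
- rack_a_bar (a point): middle of the level hanging bar of rack_a's bail: wire 6.6 mm thick along the rack's y, centre 100 mm above the rack's underside, 42 mm below the middle of the grip; 29 mm free between the bail's slanting sides under it, 55 mm free below it. Hung on an arm, the arm runs under the bar along the rack's x
- rack_b_grip (a point): may be absent: rack of microscope slides with a grey grip: white, 44 (x) by 80 (y) by 40 mm, 0.13 to 0.21 kg, fixed wire bail over it, 164 mm high in all. This point: middle of the grip, 142 mm above the underside. The grip, 26 (x) by 16 (y) mm and 44 mm high, stands clear above the bail's bar; pinch its 16 mm. Either way round is the same
- rack_b_bar (a point): middle of the level hanging bar of rack_b's bail: wire 6.6 mm thick along the rack's y, centre 100 mm above the rack's underside, 42 mm below the middle of the grip; 29 mm free between the bail's slanting sides under it, 55 mm free below it. Hung on an arm, the arm runs under the bar along the rack's x
- rack_c_grip (a point): may be absent: rack of microscope slides with a grey grip: white, 44 (x) by 80 (y) by 40 mm, 0.13 to 0.21 kg, fixed wire bail over it, 164 mm high in all. This point: middle of the grip, 142 mm above the underside. The grip, 26 (x) by 16 (y) mm and 44 mm high, stands clear above the bail's bar; pinch its 16 mm. Either way round is the same
- rack_c_bar (a point): middle of the level hanging bar of rack_c's bail: wire 6.6 mm thick along the rack's y, centre 100 mm above the rack's underside, 42 mm below the middle of the grip; 29 mm free between the bail's slanting sides under it, 55 mm free below it. Hung on an arm, the arm runs under the bar along the rack's x
- bottle_c: white bottle with a white cap and green band, 66 mm across, 130 mm high, origin under its middle; bystander, stays where it is
- bottle_b: brown bottle with black cap, 45 mm across, 85 mm high, origin under its middle; bystander, stays where it is
- timer: small white bench timer, 68 x 68 x 20 mm, origin under its middle; bystander, stays where it is
- beaker: clear plastic beaker, 55 mm across, 66 mm high, origin under its middle; bystander, stays where it is

How it is judged:
On the way, in this order (a step that is already met when the one before it is completed fails the run):
1. the rack with the red grip hangs on the red arm (distance between rack_red_bar and arm0_seat below 0.013 m and angle between rack_red_grip's own z axis and vertical below 0.4 rad), for 0.5 s.
2. all the grey racks hang on plain arms, one to an arm ((distance between rack_a_bar and arm1_seat below 0.013 m or distance between rack_a_bar and arm2_seat below 0.013 m or distance between rack_a_bar and arm3_seat below 0.013 m) and angle between each of rack_a_grip, rack_b_grip, rack_c_grip's own z axis and vertical below 0.4 rad and (distance between rack_b_bar and arm1_seat below 0.013 m or distance between rack_b_bar and arm2_seat below 0.013 m or distance between rack_b_bar and arm3_seat below 0.013 m) and (distance between rack_c_bar and arm1_seat below 0.013 m or distance between rack_c_bar and arm2_seat below 0.013 m or distance between rack_c_bar and arm3_seat below 0.013 m)), for 0.5 s.
At the end, for the whole second after the job is handed in: the red-gripped rack hangs on the red arm and every grey rack present on a plain arm (middle of the bar within 13 mm of the arm's seat point, rack within 23 degrees of upright); the head rests with the red arm's seat within 8 mm of the fan point (3.5 degrees) (all of step 1 and all of step 2 and horizontal distance between arm0_seat and fan_point below 0.008 m); the robot touches nothing.
It fails at once if the bottle_c is pushed more than 40 mm (distance of bottle_c from where it was at the start of the episode above 0.04 m).
It fails at once if the bottle_b is pushed more than 40 mm (distance of bottle_b from where it was at the start of the episode above 0.04 m).
It fails at once if the timer is pushed more than 40 mm (distance of timer from where it was at the start of the episode above 0.04 m).
It fails at once if the beaker is pushed more than 40 mm (distance of beaker from where it was at the start of the episode above 0.04 m).
Of rack_a, rack_b, rack_c only 2 to 3 are there at a start; the rules pass over those that are not, and their reading is None.
At some moment in a run one of rack_red, rack_a, rack_b, rack_c may be knocked a few centimetres aside while the robot is not near it.
It also fails if it takes over 210 s, if anything falls off the work surface, if the arm or the gripper's body presses on something with over 40 N, if the wrist force passes 120 N, or if a joint passes its speed limit or range.

## Working session

There is one attempt and no reset: what is moved stays moved. The work goes in short steps, Python scripts to look and compute and a tool call to move; the robot and the scene stay as the last step left them, time stands still between calls to the robot, and variables do not carry over. Pictures are saved under pics/ and viewed, and the job is handed in when it is done.

Besides the shell and the picture viewer there is one more tool, called after ">>>" as name(argument=value, ...) on one line, values as JSON. arm_command: Moves the arm, as the interface text tells. Its arguments: {"type":"object","properties":{"commands":{"type":"array","items":{"type":"array"}},"squeeze":{"type":"number"}},"required":["commands"]}

```bash
mkdir -p pics; cat > h.py <<'E'
from bench import *
import numpy as np, cv2
from scipy.spatial.transform import Rotation as R
def snap(n,f):
    c=camera(n); cv2.imwrite('pics/'+f+'.png',c['pixels'][:,:,::-1]); return c
def crop(c,f,u0,v0,u1,v1,s):
    cv2.imwrite('pics/'+f+'.png',cv2.resize(c['pixels'][v0:v1,u0:u1,::-1],None,fx=s,fy=s,interpolation=cv2.INTER_CUBIC))
def ray(c,u,v):
    Rm=cv2.Rodrigues(np.array(c['rvec'],float))[0];t=np.array(c['tvec'],float).ravel()
    d=Rm.T@np.array([(u-c['cx'])/c['fx'],(v-c['cy'])/c['fy'],1]);return -Rm.T@t,d
def atz(c,u,v,z):
    o,d=ray(c,u,v);return o+d*(z-o[2])/d[2]
def proj(c,p):
    q=cv2.Rodrigues(np.array(c['rvec'],float))[0]@np.array(p)+np.array(c['tvec']).ravel()
    return c['fx']*q[0]/q[2]+c['cx'],c['fy']*q[1]/q[2]+c['cy']
E
python3 - <<'E'
from h import *
import pickle
s=read_state();print(s)
C={}
for n in('scene','side','wrist'):
    c=snap(n,n+'0');C[n]=c;print(n,{k:v for k,v in c.items() if k!='pixels'})
    if n!='wrist':print(ray(c,256,192))
pickle.dump((s,C),open('c0.pkl','wb'))
E
```

```text
{'time': 0.0, 'joint_positions': array([-1.33259738,  0.33285936, -0.06467556,  1.46097126,  0.02162303,
        1.34992175, -0.08849639]), 'joint_vel': array([-6.51996376e-04,  3.60841134e-04, -2.23180994e-05,  2.62199696e-04,
       -5.09401977e-04, -1.91502925e-03,  3.37359675e-03]), 'joint_torque': array([-3.44219252e-04, -6.23263335e+01,  2.44027027e-02, -3.89895165e+01,
       -6.12960686e-02,  3.97766777e-02,  1.52953635e-04]), 'ee_pos': array([0.16110122, 0.60356319, 0.29144734]), 'eef_rot': array([ 1.30026635e-01,  9.91510231e-01, -7.30511208e-04, -4.49780667e-05]), 'ft_force': array([-0.39061895, -0.41501539, -0.21666293]), 'torque': array([ 0.05588606, -0.00766331,  0.00985008]), 'width': 0.0868192803791953}
scene {'fx': 362.60151461556524, 'fy': 362.60151461556524, 'cx': 248.93055090017478, 'cy': 189.57158736815134, 'rvec': array([ 1.92385618, -0.77238722,  0.46745519]), 'tvec': array([-0.42148798,  0.32329899,  0.8599506 ])}
(array([-0.11983892, -0.7424675 ,  0.67532957]), array([ 0.62497769,  0.63205404, -0.45862354]))
side {'fx': 395.9738042171989, 'fy': 395.9738042171989, 'cx': 254.64899688337104, 'cy': 178.6385841827896, 'rvec': array([ 0.21715812, -2.70288817,  1.43886113]), 'tvec': array([0.55028643, 0.17363211, 1.11340141])}
(array([0.41496265, 0.90349158, 0.76428721]), array([ 0.12304497, -0.80123137, -0.58654793]))
wrist {'fx': 336.273906861391, 'fy': 336.273906861391, 'cx': 260.87560467671466, 'cy': 198.072968793185, 'mount': array([[-8.16659372e-04, -9.65390282e-01, -2.60808236e-01,
         7.11350085e-02],
       [ 9.99999462e-01, -9.55200081e-04,  4.04442531e-04,
        -2.44249599e-04],
       [-6.39568937e-04, -2.60807765e-01,  9.65390543e-01,
        -9.30355556e-02],
       [ 0.00000000e+00,  0.00000000e+00,  0.00000000e+00,
         1.00000000e+00]])}
```

View pics/scene0.png

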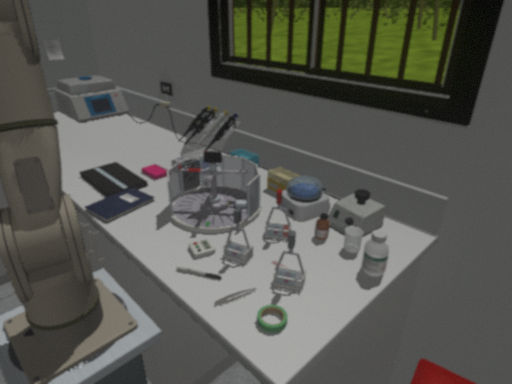

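View pics/side0.png

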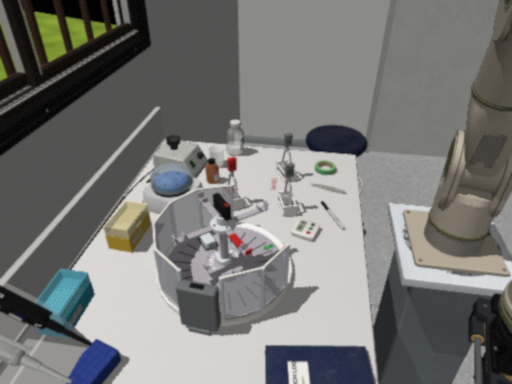

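View pics/wrist0.png

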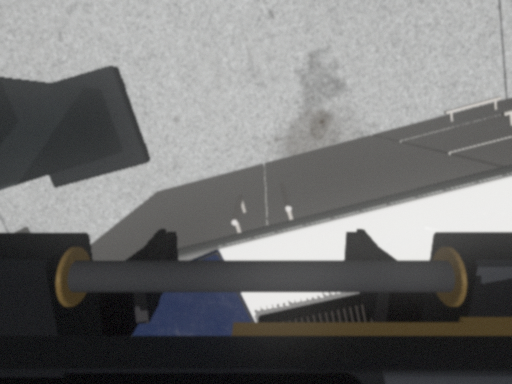

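The overviews show the carousel near the middle of the bench, one red and two grey racks with their bottles, and the green arrow near (267,246) in the side view. I'll enlarge these areas.

```bash
python3 - <<'E'
from h import *
import pickle
s,C=pickle.load(open('c0.pkl','rb'))
crop(C['scene'],'s1',150,140,310,260,5)
crop(C['scene'],'s2',220,180,400,310,4.4)
crop(C['side'],'d1',140,180,300,340,3.7)
crop(C['side'],'d2',180,110,340,250,4.2)
E
```

```text
(no output)
```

View pics/s1.png

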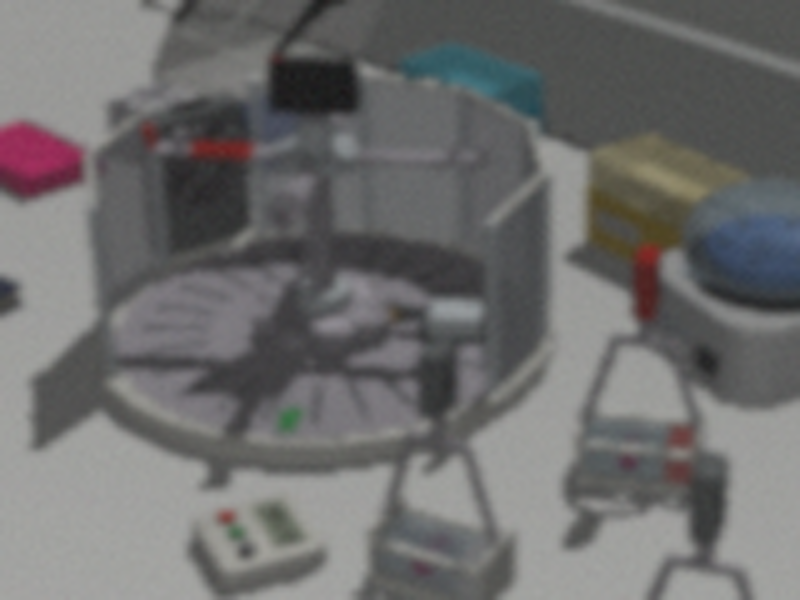

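View pics/s2.png

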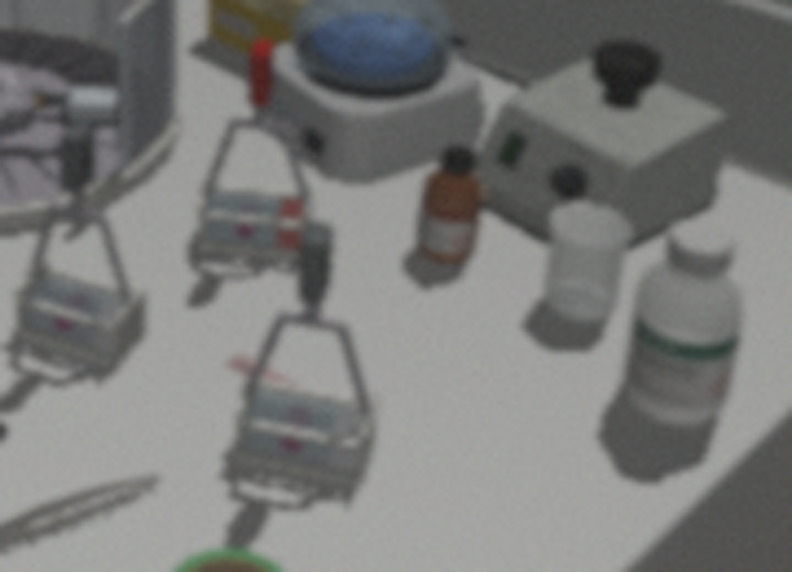

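View pics/d1.png

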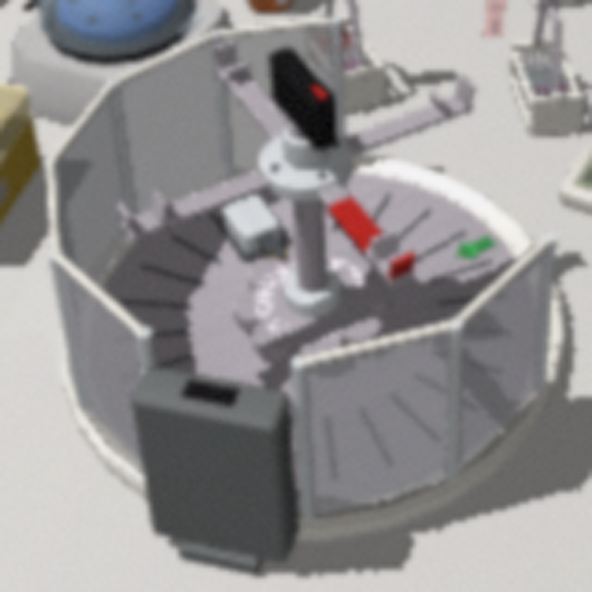

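View pics/d2.png

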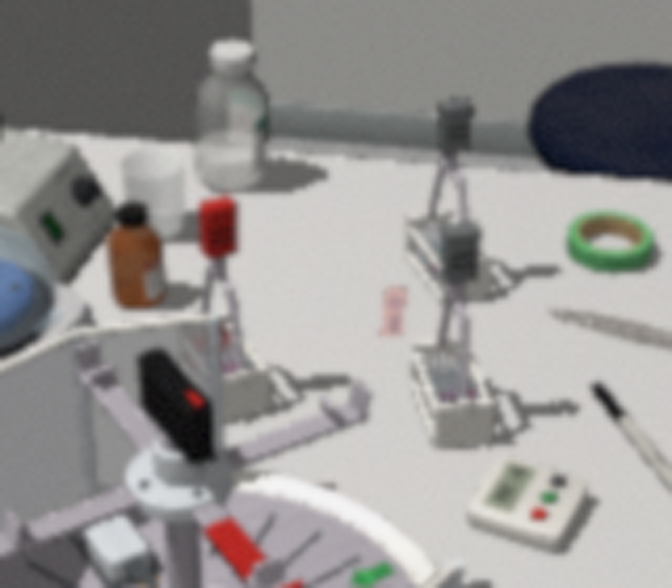

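```bash
cat >> h.py <<'E'
def tri(c1,a,c2,b):
    o1,d1=ray(c1,*a);o2,d2=ray(c2,*b)
    A=np.array([d1,-d2]).T;x=np.linalg.lstsq(A,o2-o1,rcond=None)[0]
    p=o1+d1*x[0];q=o2+d2*x[1];return (p+q)/2,np.linalg.norm(p-q)
E
python3 - <<'E'
from h import *
import pickle
np.set_printoptions(precision=4,suppress=True)
s,C=pickle.load(open('c0.pkl','rb'));a,b=C['scene'],C['side']
for n,p,q in [('tbar',(212.6,156.8),(221.9,206.2)),('lip',(180,167),(248.6,251.6)),('arrow',(208,223.6),(268.6,246.8)),
 ('red',(279.3,196.4),(231.7,164.3)),('g1',(237.5,216.4),(289.5,169.5)),('g2',(291.4,240.9),(288.1,139.8)),
 ('timer',(201,248.5),(306.5,231))]:
    print(n,tri(a,p,b,q))
for n,p,q in [('arrow',(208,223.6),(268.6,246.8))]: print(atz(a,*p,.012),atz(b,*q,.012))
for n,p in [('bottleb base',(321.5,239)),('beakerbase',(351,251)),('bottlec base',(373,272))]:print(n,atz(a,*p,0))
E
```

```text
tbar (array([0.6018, 0.2046, 0.2036]), np.float64(0.0010776004711497914))
lip (array([0.5235, 0.2962, 0.1604]), np.float64(6.969268478781256e-05))
arrow (array([0.5008, 0.1189, 0.0113]), np.float64(0.001978287904964499))
red (array([ 0.6399, -0.0775,  0.14  ]), np.float64(0.0013609133386166307))
g1 (array([ 0.4663, -0.0757,  0.1399]), np.float64(0.0009408691182355496))
g2 (array([ 0.4866, -0.2594,  0.1383]), np.float64(0.0012966725195001551))
timer (array([0.4027, 0.0292, 0.0039]), np.float64(0.0028193477953457812))
[0.5013 0.1182 0.012 ] [0.4998 0.1204 0.012 ]
bottleb base [ 0.7197 -0.1959  0.    ]
beakerbase [ 0.7324 -0.2975  0.    ]
bottlec base [ 0.6914 -0.395   0.    ]
```

```bash
cat >> h.py <<'E'
np.set_printoptions(precision=4,suppress=True)
def Q(yaw): # tool down, tool x at yaw deg
    y=np.radians(yaw);x=np.array([np.cos(y),np.sin(y),0]);z=np.array([0,0,-1.]);return np.array([x,np.cross(z,x),z]).T
def rel(p,yaw,s=None):
    s=s or read_state();R0=R.from_quat(s['eef_rot']).as_matrix()
    d=R0.T@(np.array(p)-s['ee_pos']);rv=R.from_matrix(R0.T@Q(yaw)).as_rotvec()
    print('shift',d.round(4),'rot',rv.round(4),'rows',np.ceil(max(np.linalg.norm(d)/.0417,np.degrees(np.linalg.norm(rv))/7.16)))
def st():
    s=read_state();R0=R.from_quat(s['eef_rot']).as_matrix()
    print('t',round(s['time'],2),'p',s['ee_pos'],'yaw',np.degrees(np.arctan2(R0[1,0],R0[0,0])).round(2),'tilt',np.degrees(np.arccos(-R0[2,2])).round(2),'F',s['ft_force'],'T',s['torque'],'w',s['width'].round(4),'j',s['joint_positions'])
E
python3 -c "
from h import *
st();rel([.60,.205,.40],130.5)"
```

```text
Traceback (most recent call last):
  File "h.py", line 29, in st
    print('t',round(s['time'],2),'p',s['ee_pos'],'yaw',np.degrees(np.arctan2(R0[1,0],R0[0,0])).round(2),'tilt',np.degrees(np.arccos(-R0[2,2])).round(2),'F',s['ft_force'],'T',s['torque'],'w',s['width'].round(4),'j',s['joint_positions'])
                                                                                                                                                                                              ^^^^^^^^^^^^^^^^
AttributeError: 'float' object has no attribute 'round'
```

```bash
sed -i "s/s\['width'\].round(4)/round(s['width'],4)/" h.py
python3 -c "
from h import *
st();rel([.60,.205,.40],130.5)"
```

```text
t 0.15 p [0.1611 0.6037 0.2917] yaw 165.06 tilt 0.06 F [0.0762 0.1962 0.2732] T [ 0.0123 -0.0038 -0.0091] w 0.0868 j [-1.3326  0.3327 -0.0647  1.4607  0.0216  1.3499 -0.0885]
shift [-0.5268 -0.2722 -0.108 ] rot [-0.001   0.0004  0.6032] rows 15.0
```

>>> arm_command(commands=[[100, [0, 0, -0.04], [0, 0, 0]], [100, [-0.527, -0.272, -0.108], [0, 0, 0.603]], [100, [-0.527, -0.272, -0.108], [0, 0, 0.603]], [100, [-0.527, -0.272, -0.108], [0, 0, 0.603]], [100, [-0.527, -0.272, -0.108], [0, 0, 0.603]], [100, [-0.527, -0.272, -0.108], [0, 0, 0.603]], [100, [-0.527, -0.272, -0.108], [0, 0, 0.603]], [100, [-0.527, -0.272, -0.108], [0, 0, 0.603]], [100, [-0.527, -0.272, -0.108], [0, 0, 0.603]], [100, [-0.527, -0.272, -0.108], [0, 0, 0.603]]])

```text
time: 0.98
ee_pos: [0.4381, 0.3517, 0.3752]
eef_rot: [0.419, 0.908, 0.0, -0.0]
ft_force: [0.7, -0.3, -0.4]
width: 0.0871
```

```bash
python3 -c "
from h import *
st();rel([.60,.205,.40],130.5)"
```

```text
t 0.98 p [0.4381 0.3517 0.3752] yaw 130.51 tilt 0.01 F [ 0.6946 -0.3014 -0.422 ] T [ 0.0052 -0.046   0.0121] w 0.0871 j [-0.9651  0.1562  0.2372  1.5105 -0.0369  1.4791 -0.0201]
shift [-0.2167  0.0278 -0.0248] rot [ 0.0001 -0.0002  0.0003] rows 6.0
```

>>> arm_command(commands=[[50, [-0.217, 0.028, -0.025], [0, 0, 0]], [50, [-0.217, 0.028, -0.025], [0, 0, 0]], [50, [-0.217, 0.028, -0.025], [0, 0, 0]], [50, [-0.217, 0.028, -0.025], [0, 0, 0]], [50, [-0.217, 0.028, -0.025], [0, 0, 0]], [50, [-0.217, 0.028, -0.025], [0, 0, 0]], [50, [-0.217, 0.028, -0.025], [0, 0, 0]], [50, [-0.217, 0.028, -0.025], [0, 0, 0]], [50, [-0.217, 0.028, -0.025], [0, 0, 0]], [50, [-0.217, 0.028, -0.025], [0, 0, 0]]])

```text
time: 1.82
ee_pos: [0.5983, 0.2082, 0.3998]
eef_rot: [0.417, 0.909, 0.0, -0.0]
ft_force: [0.5, 0.1, -0.3]
width: 0.044
```

```bash
cat >> h.py <<'E'
def wrist(f):
    s=read_state();c=snap('wrist',f);M=np.eye(4);M[:3,:3]=R.from_quat(s['eef_rot']).as_matrix();M[:3,3]=s['ee_pos']
    W=M@np.array(c['mount']);Rc=W[:3,:3].T
    c['rvec']=cv2.Rodrigues(Rc)[0].ravel();c['tvec']=-Rc@W[:3,3]
    import pickle;pickle.dump(c,open('pics/'+f+'.pkl','wb'));return c
E
python3 -c "
from h import *
st();c=wrist('w1');print(proj(c,[.6018,.2046,.225]))"
```

```text
t 1.82 p [0.5983 0.2082 0.3998] yaw 130.65 tilt 0.06 F [ 0.4864  0.1495 -0.2882] T [-0.0442 -0.0238  0.0336] w 0.044 j [-0.6871  0.3299  0.3829  1.2704 -0.1222  1.5641  0.3872]
(np.float64(261.41007430737386), np.float64(202.69498732918044))
```

View pics/w1.png

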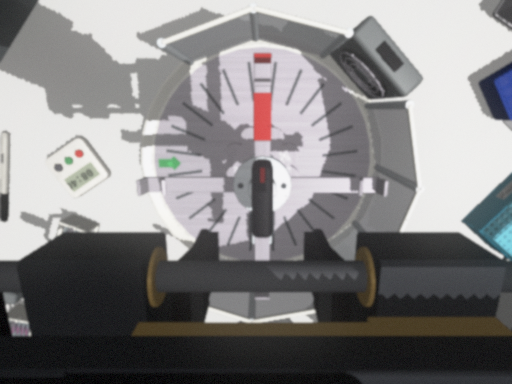

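```bash
python3 -c "
import pickle
from h import *
c=pickle.load(open('pics/w1.pkl','rb'));crop(c,'w1a',130,30,400,250,2.9)"
```

```text
(no output)
```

View pics/w1a.png

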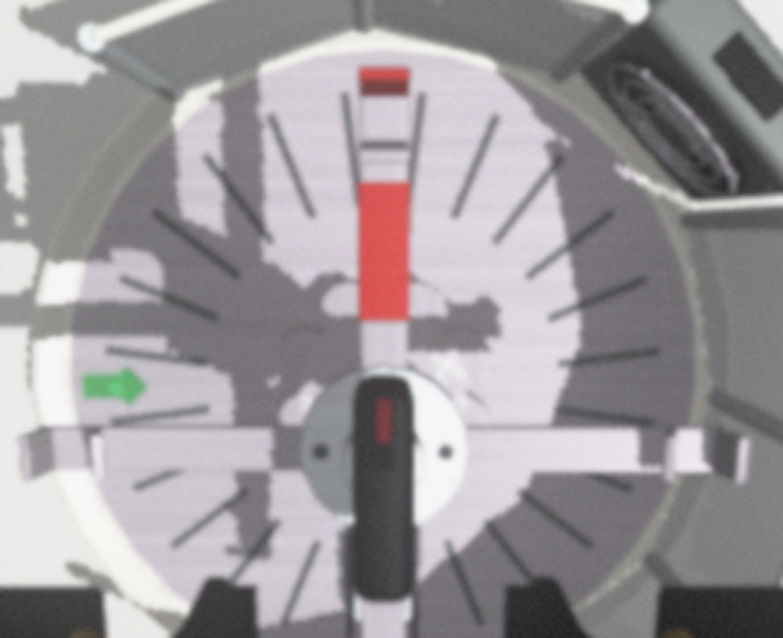

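```bash
python3 -c "
import pickle
from h import *
c=pickle.load(open('pics/w1.pkl','rb'))
f=lambda u,v,z:atz(c,130+u/2.9,30+v/2.9,z)
ax=f(384,489,.225);print(ax,f(384.5,455,.168))
for n,p in dict(lip=(384,70,.170),tipL=(22,455,.17),tipR=(747,455,.17),arrow=(115,385,.012),guardL=(93,36,.151),guardR=(635,8,.151),tray0=(365,45,.012)).items():
  q=f(*p);d=(q-ax)[:2];print(n,q,np.hypot(*d),np.degrees(np.arctan2(d[1],d[0])))
"
```

```text
[0.6002 0.2078 0.225 ] [0.6027 0.2056 0.168 ]
lip [0.5231 0.298  0.17  ] 0.11860189113829359 130.5189501132144
tipL [0.5089 0.1258 0.17  ] 0.12267149414811941 -138.06331844438492
tipR [0.696  0.2861 0.17  ] 0.12375752207069166 39.24458198891171
arrow [0.5023 0.1186 0.012 ] 0.13239128517930754 -137.65316093503316
guardL [0.4435 0.2467 0.151 ] 0.16144495566554176 166.06377367831686
guardR [0.5705 0.3665 0.151 ] 0.16145915818447054 100.58523069675933
tray0 [0.4956 0.3181 0.012 ] 0.1519705012022387 133.4766993991835
```

```bash
python3 -c "
from h import *
rel([.602,.2055,.258],130.5)"
```

```text
shift [-0.0045  0.0011  0.1419] rot [ 0.0002 -0.0008  0.0025] rows 4.0
```

>>> arm_command(commands=[[50, [-0.0045, 0.001, 0.06], [0, 0, 0]], [50, [-0.0045, 0.001, 0.1], [0, 0, 0]], [50, [-0.0045, 0.001, 0.142], [0, 0, 0.002]], [50, [-0.0045, 0.001, 0.142], [0, 0, 0.002]], [50, [-0.0045, 0.001, 0.142], [0, 0, 0.002]], [0, [-0.0045, 0.001, 0.142], [0, 0, 0.002]], [0, [-0.0045, 0.001, 0.142], [0, 0, 0.002]], [0, [-0.0045, 0.001, 0.142], [0, 0, 0.002]], [0, [-0.0045, 0.001, 0.142], [0, 0, 0.002]], [0, [-0.0045, 0.001, 0.142], [0, 0, 0.002]]], squeeze=60)

```text
time: 2.7
ee_pos: [0.6032, 0.204, 0.2593]
eef_rot: [0.419, 0.908, 0.001, 0.001]
ft_force: [-10.4, -7.9, 10.6]
width: 0.018
```

```bash
python3 -c "
from h import *
st();rel([.602,.2055,.258],175.5)"
```

```text
t 2.7 p [0.6032 0.204  0.2593] yaw 130.4 tilt 0.1 F [-10.3502  -7.861   10.5658] T [-2.0201  2.3619  0.1041] w 0.018 j [-0.6774  0.3844  0.3664  1.493  -0.1406  1.2884  0.4086]
shift [0.0019 0.0001 0.0013] rot [ 0.0015  0.001  -0.7872] rows 7.0
```

>>> arm_command(commands=[[0, [0, -0.001, -0.002], [0, 0, -0.12]], [0, [0, -0.001, -0.002], [0, 0, -0.24]], [0, [0, -0.001, -0.002], [0, 0, -0.36]], [0, [0, -0.001, -0.002], [0, 0, -0.48]], [0, [0, -0.001, -0.002], [0, 0, -0.6]], [0, [0, -0.001, -0.002], [0, 0, -0.7]], [0, [0, -0.001, -0.002], [0, 0, -0.785]], [0, [0, -0.001, -0.002], [0, 0, -0.785]], [0, [0, -0.001, -0.002], [0, 0, -0.785]], [0, [0, -0.001, -0.002], [0, 0, -0.785]]])

```text
time: 3.53
ee_pos: [0.6033, 0.2045, 0.2594]
eef_rot: [0.04, 0.999, 0.001, 0.002]
ft_force: [11.6, 6.2, -12.8]
width: 0.0172
```

```bash
python3 -c "
from h import *
st();rel([.602,.2055,.258],220.5)"
```

```text
t 3.53 p [0.6033 0.2045 0.2594] yaw 175.43 tilt 0.21 F [ 11.59     6.2455 -12.7627] T [ 1.3535 -2.552   0.0566] w 0.0172 j [-0.5841  0.3752  0.2421  1.4881 -0.0923  1.2858  1.1583]
shift [0.0014 0.0009 0.0014] rot [ 0.0008  0.0037 -0.7867] rows 7.0
```

>>> arm_command(commands=[[0, [-0.0004, 0.0004, 0.001], [0, 0, -0.12]], [0, [-0.0004, 0.0004, 0.001], [0, 0, -0.24]], [0, [-0.0004, 0.0004, 0.001], [0, 0, -0.36]], [0, [-0.0004, 0.0004, 0.001], [0, 0, -0.48]], [0, [-0.0004, 0.0004, 0.001], [0, 0, -0.6]], [0, [-0.0004, 0.0004, 0.001], [0, 0, -0.7]], [0, [-0.0004, 0.0004, 0.001], [0, 0, -0.785]], [0, [-0.0004, 0.0004, 0.001], [0, 0, -0.785]], [0, [-0.0004, 0.0004, 0.001], [0, 0, -0.785]], [0, [-0.0004, 0.0004, 0.001], [0, 0, -0.785]]])

```text
time: 4.37
ee_pos: [0.6031, 0.2053, 0.2594]
eef_rot: [-0.346, 0.938, 0.001, 0.002]
ft_force: [4.7, 6.2, -4.6]
width: 0.0171
```

```bash
python3 -c "
from h import *
st();rel([.48,-.15,.42],0)"
```

```text
t 4.37 p [0.6031 0.2053 0.2594] yaw -139.57 tilt 0.2 F [ 4.7254  6.179  -4.6215] T [ 1.2575 -1.0362 -0.0038] w 0.0171 j [-0.4931  0.3722  0.1223  1.4818 -0.0478  1.2873  1.9106]
shift [ 0.3236 -0.1905 -0.1618] rot [-0.0041  0.0021 -2.4359] rows 20.0
```

```bash
python3 -c "
from h import *
rel([.63,-.14,.42],180)"
```

```text
shift [ 0.2029 -0.2802 -0.1615] rot [0.0017 0.0032 0.7056] rows 10.0
```

>>> arm_command(commands=[[50, [0, 0, 0], [0, 0, 0]], [50, [0, 0, 0], [0, 0, 0]], [50, [0, 0, 0], [0, 0, 0]], [50, [0, 0, -0.04], [0, 0, 0]], [50, [0, 0, -0.08], [0, 0, 0]], [50, [0, 0, -0.12], [0, 0, 0.1]], [50, [0, 0, -0.16], [0, 0, 0.2]], [50, [0, 0, -0.16], [0, 0, 0.3]], [50, [0, 0, -0.16], [0, 0, 0.4]], [50, [0, 0, -0.16], [0, 0, 0.5]]])

```text
time: 5.2
ee_pos: [0.6027, 0.2033, 0.42]
eef_rot: [-0.099, 0.995, 0.0, 0.001]
ft_force: [0.1, -0.5, -0.7]
width: 0.0431
```

```bash
python3 -c "
from h import *
st();rel([.63,-.14,.42],180)"
```

```text
t 5.2 p [0.6027 0.2033 0.42  ] yaw -168.61 tilt 0.09 F [ 0.137  -0.4995 -0.7116] T [ 0.0011  0.0482 -0.0031] w 0.0431 j [-0.5458  0.3273  0.2059  1.2138 -0.0658  1.6053  1.4167]
shift [ 0.041  -0.3419 -0.0001] rot [0.0004 0.0015 0.1988] rows 9.0
```

>>> arm_command(commands=[[60, [0.041, -0.342, 0], [0, 0, 0.199]], [60, [0.041, -0.342, 0], [0, 0, 0.199]], [60, [0.041, -0.342, 0], [0, 0, 0.199]], [60, [0.041, -0.342, 0], [0, 0, 0.199]], [60, [0.041, -0.342, 0], [0, 0, 0.199]], [60, [0.041, -0.342, 0], [0, 0, 0.199]], [60, [0.041, -0.342, 0], [0, 0, 0.199]], [60, [0.041, -0.342, 0], [0, 0, 0.199]], [60, [0.041, -0.342, 0], [0, 0, 0.199]], [60, [0.041, -0.342, 0], [0, 0, 0.199]]])

```text
time: 6.03
ee_pos: [0.6308, -0.1451, 0.419]
eef_rot: [0.001, 1.0, -0.001, -0.0]
ft_force: [-0.3, 0.5, 0.3]
width: 0.0523
```

```bash
python3 -c "
from h import *
st();c=wrist('w2')
for p in [(.64,-.0775,.164),(.466,-.0757,.164),(.4866,-.2594,.164)]:print(proj(c,p))
d=snap('side','side2')"
```

```text
t 6.03 p [ 0.6308 -0.1451  0.419 ] yaw 179.87 tilt 0.13 F [-0.3227  0.5009  0.3338] T [ 0.0612 -0.0395 -0.0088] w 0.0523 j [-0.1252  0.3665  0.4032  1.1884 -0.139   1.6133  1.8163]
(np.float64(325.2232103224869), np.float64(185.590506930532))
(np.float64(335.93676754291465), np.float64(2.405102256896697))
(np.float64(139.9595276910705), np.float64(27.586994125210197))
```

View pics/w2.png

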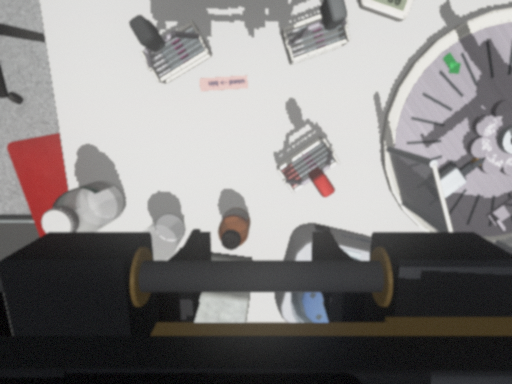

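View pics/side2.png

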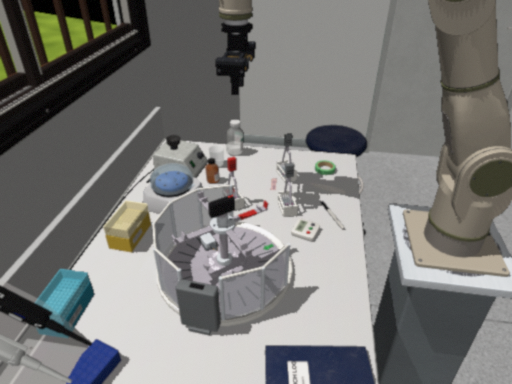

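The wrist view shows the red grip near (320,182) and grey grips near (146,33) and (333,12). There is no third grey rack. The side view shows the red arm at the front.

```bash
python3 -c "
import pickle
from h import *
c=pickle.load(open('pics/w2.pkl','rb'));crop(c,'w2a',260,120,350,210,6.5);crop(c,'w2b',120,0,360,90,3.3)"
```

```text
(no output)
```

View pics/w2a.png

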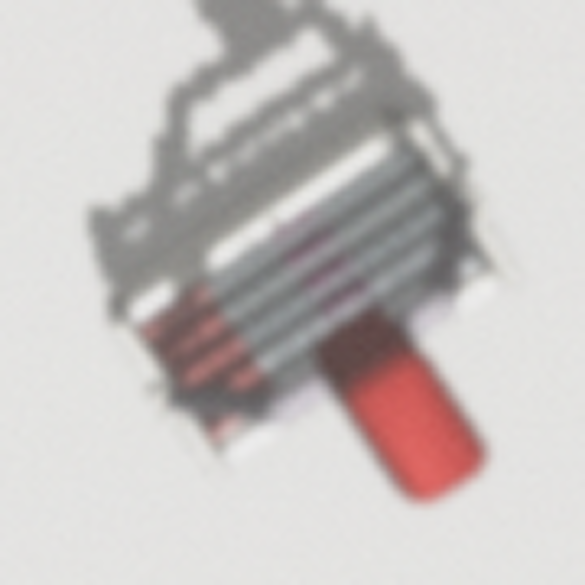

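View pics/w2b.png

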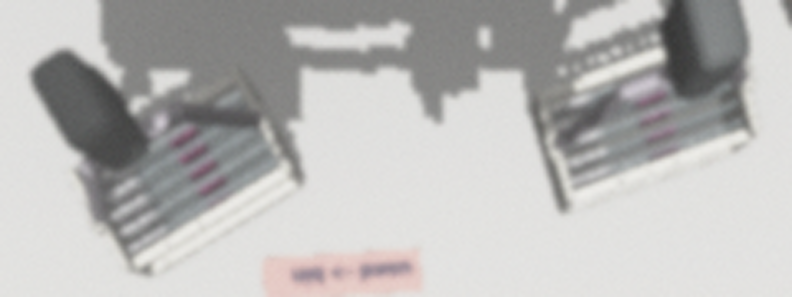

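```bash
python3 -c "
import pickle
from h import *
c=pickle.load(open('pics/w2.pkl','rb'))
f=lambda u,v,z:atz(c,260+u/6.5,120+v/6.5,z)
g=lambda u,v,z:atz(c,120+u/3.3,v/3.3,z)
def D(a,b):
  d=b-a;print(a,b,np.hypot(*d[:2]).round(4),np.degrees(np.arctan2(d[1],d[0])).round(1))
D(f(135,315,.04),f(388,143,.04));D(f(230,447,.02),f(490,285,.02))
print('grip top',f(445,475,.164),f(450,465,.164))
D(g(140,268,.04),g(300,180,.04));D(g(565,208,.04),g(752,140,.04));D(g(125,255,.04),g(290,170,.04));D(g(555,200,.04),g(745,128,.04))
D(g(92,212,.04),g(240,70,.04))
for z in(.04,):
  print(f(0,0,z))
print('bottles',[atz(c,*p) for p in ((232,239,.085),(60,220,.13),(168,228,.066))])
"
```

```text
[ 0.6435 -0.1178  0.04  ] [ 0.6064 -0.0641  0.04  ] 0.0652 124.6
[ 0.678  -0.0943  0.02  ] [ 0.6404 -0.0362  0.02  ] 0.0692 122.9
grip top [ 0.6482 -0.0737  0.164 ] [ 0.6465 -0.0729  0.164 ]
[ 0.5257 -0.2766  0.04  ] [ 0.4929 -0.2107  0.04  ] 0.0736 116.4
[ 0.5036 -0.1058  0.04  ] [ 0.479  -0.0331  0.04  ] 0.0768 108.7
[ 0.5207 -0.2822  0.04  ] [ 0.4893 -0.2145  0.04  ] 0.0747 114.9
[ 0.5007 -0.1098  0.04  ] [ 0.4747 -0.0361  0.04  ] 0.0782 109.4
[ 0.5045 -0.294   0.04  ] [ 0.4534 -0.2322  0.04  ] 0.0802 129.6
[ 0.5763 -0.147   0.04  ]
bottles [array([ 0.7324, -0.1855,  0.085 ]), array([ 0.6893, -0.3869,  0.13  ]), array([ 0.7233, -0.277 ,  0.066 ])]
```

```bash
python3 -c "
import pickle
from h import *
c=pickle.load(open('pics/w2.pkl','rb'))
print(atz(c,260+410/6.5,120+420/6.5,.164))
rel([.64,-.0775,.30],33.5)"
```

```text
[ 0.6389 -0.0798  0.164 ]
shift [-0.0086  0.0621  0.119 ] rot [ 0.0001 -0.0006  2.5612] rows 21.0
```

>>> arm_command(commands=[[60, [-0.009, 0.062, 0.08], [0, 0, 0.125]], [60, [-0.009, 0.062, 0.08], [0, 0, 0.25]], [60, [-0.009, 0.062, 0.08], [0, 0, 0.375]], [60, [-0.009, 0.062, 0.08], [0, 0, 0.5]], [60, [-0.009, 0.062, 0.08], [0, 0, 0.625]], [60, [-0.009, 0.062, 0.08], [0, 0, 0.75]], [60, [-0.009, 0.062, 0.08], [0, 0, 0.875]], [60, [-0.009, 0.062, 0.08], [0, 0, 1.0]], [60, [-0.009, 0.062, 0.08], [0, 0, 1.125]], [60, [-0.009, 0.062, 0.08], [0, 0, 1.25]]])

```text
time: 6.97
ee_pos: [0.6405, -0.075, 0.3391]
eef_rot: [0.584, 0.812, 0.001, -0.0]
ft_force: [-0.7, -0.6, 0.8]
width: 0.0525
```

>>> arm_command(commands=[[60, [0, 0, 0], [0, 0, 0.125]], [60, [0, 0, 0], [0, 0, 0.25]], [60, [0, 0, 0], [0, 0, 0.375]], [60, [0, 0, 0], [0, 0, 0.5]], [60, [0, 0, 0], [0, 0, 0.625]], [60, [0, 0, 0], [0, 0, 0.75]], [60, [0, 0, 0], [0, 0, 0.875]], [60, [0, 0, 0], [0, 0, 1.0]], [60, [0, 0, 0], [0, 0, 1.125]], [60, [0, 0, 0], [0, 0, 1.25]]])

```text
time: 7.8
ee_pos: [0.6405, -0.075, 0.339]
eef_rot: [0.949, 0.316, 0.0, -0.001]
ft_force: [-0.6, -0.8, 0.4]
width: 0.0519
```

```bash
python3 -c "
from h import *
st();c=wrist('w3');print(proj(c,(.64,-.0775,.164)));crop(c,'w3a',160,120,420,320,3)"
```

```text
t 7.8 p [ 0.6405 -0.075   0.339 ] yaw 36.89 tilt 0.08 F [-0.6072 -0.788   0.4191] T [-0.0923  0.1919 -0.0249] w 0.0519 j [-0.5034  0.4306  0.777   1.3646 -0.3     1.4657 -0.6687]
(np.float64(263.0834612735046), np.float64(199.01648559666725))
```

View pics/w3a.png

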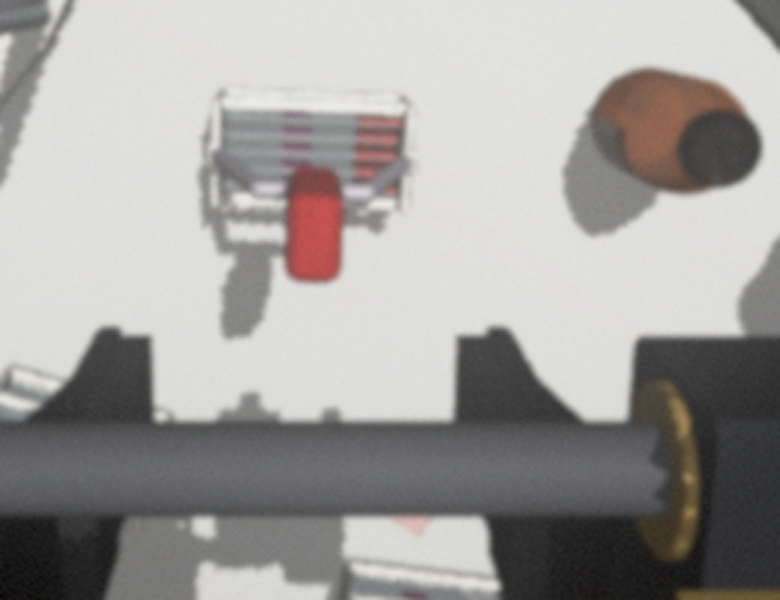

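```bash
python3 -c "
from h import *
import pickle
c=pickle.load(open('pics/w3.pkl','rb'));p=atz(c,160+314/3,120+240/3,.164);print(p)
rel([.6395,-.078,.193],34.7)"
```

```text
[ 0.6401 -0.0791  0.164 ]
shift [-0.0028  0.0019  0.1459] rot [-0.0011 -0.0008  0.0289] rows 4.0
```

>>> arm_command(commands=[[60, [-0.003, 0.002, 0.04], [0, 0, 0.03]], [60, [-0.003, 0.002, 0.08], [0, 0, 0.03]], [60, [-0.003, 0.002, 0.115], [0, 0, 0.03]], [60, [-0.003, 0.002, 0.146], [0, 0, 0.03]], [60, [-0.003, 0.002, 0.146], [0, 0, 0.03]], [10, [-0.003, 0.002, 0.146], [0, 0, 0.03]], [10, [-0.003, 0.002, 0.146], [0, 0, 0.03]], [10, [-0.003, 0.002, 0.146], [0, 0, 0.03]], [10, [-0.003, 0.002, 0.146], [0, 0, 0.03]], [10, [-0.003, 0.002, 0.146], [0, 0, 0.03]]], squeeze=25)

```text
time: 8.68
ee_pos: [0.6399, -0.081, 0.1945]
eef_rot: [0.953, 0.304, 0.001, 0.0]
ft_force: [-0.5, -0.6, 0.5]
width: 0.0272
```

```bash
python3 -c "
from h import *
st()"
```

```text
t 8.68 p [ 0.6399 -0.081   0.1945] yaw 35.37 tilt 0.13 F [-0.5132 -0.6384  0.5104] T [-0.0325  0.1255  0.0082] w 0.0272 j [-0.4803  0.5258  0.7327  1.5581 -0.3695  1.1982 -0.6332]
```

>>> arm_command(commands=[[0, [0, 0, 0], [0, 0, 0]], [0, [0, 0, 0], [0, 0, 0]], [0, [0, 0, 0], [0, 0, 0]], [0, [0, 0, 0], [0, 0, 0]], [0, [0, 0, -0.02], [0, 0, 0]], [0, [0, 0, -0.05], [0, 0, 0]], [0, [0, 0, -0.09], [0, 0, 0]], [0, [0, 0, -0.13], [0, 0, 0]], [0, [0, 0, -0.165], [0, 0, 0]], [0, [0, 0, -0.175], [0, 0, 0]]], squeeze=35)

```text
time: 9.52
ee_pos: [0.6401, -0.0818, 0.3737]
eef_rot: [0.953, 0.303, 0.003, 0.001]
ft_force: [1.9, -0.5, -1.0]
width: 0.0163
```

```bash
python3 -c "
from h import *
st();rel([.443,.070,.367],40.5)"
```

```text
t 9.52 p [ 0.6401 -0.0818  0.3737] yaw 35.32 tilt 0.39 F [ 1.8689 -0.4509 -1.0456] T [-0.1558 -0.0122 -0.0278] w 0.0163 j [-0.4966  0.4197  0.7938  1.3078 -0.2964  1.5257 -0.6908]
shift [-0.0731 -0.2378  0.0053] rot [ 0.0045 -0.0051 -0.0904] rows 6.0
```

>>> arm_command(commands=[[0, [-0.018, -0.06, 0], [0, 0, -0.02]], [0, [-0.03, -0.1, 0], [0, 0, -0.04]], [0, [-0.042, -0.138, 0], [0, 0, -0.06]], [0, [-0.054, -0.175, 0], [0, 0, -0.08]], [0, [-0.064, -0.21, 0], [0, 0, -0.09]], [0, [-0.071, -0.23, 0], [0, 0, -0.09]], [0, [-0.073, -0.238, 0], [0, 0, -0.09]], [0, [-0.073, -0.238, 0.0], [0, 0, -0.09]], [0, [-0.073, -0.238, 0.0], [0, 0, -0.09]], [0, [-0.073, -0.238, 0.0], [0, 0, -0.09]]])

```text
time: 10.35
ee_pos: [0.4428, 0.0698, 0.3677]
eef_rot: [0.939, 0.345, -0.0, 0.0]
ft_force: [0.0, -1.1, -1.6]
width: 0.0157
```

```bash
python3 -c "
from h import *
st();rel([.443,.070,.273],40.5);c=wrist('w4');a=snap('scene','sc4')"
```

```text
t 10.35 p [0.4428 0.0698 0.3677] yaw 40.38 tilt 0.03 F [ 0.0263 -1.0857 -1.5826] T [-0.1111  0.1155 -0.0352] w 0.0157 j [-0.9466 -0.1608  0.6203  1.8026  0.0942  1.4709 -1.2078]
shift [ 0.0003 -0.0001  0.0947] rot [ 0.0004  0.0004 -0.002 ] rows 3.0
```

View pics/w4.png

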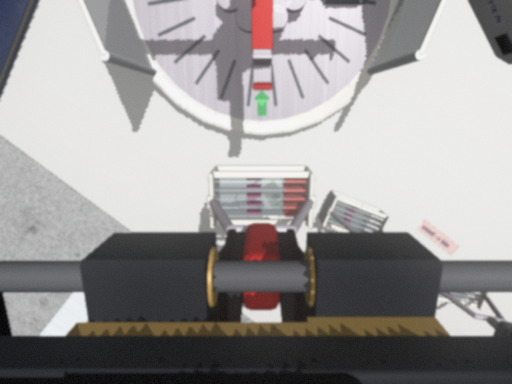

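View pics/sc4.png

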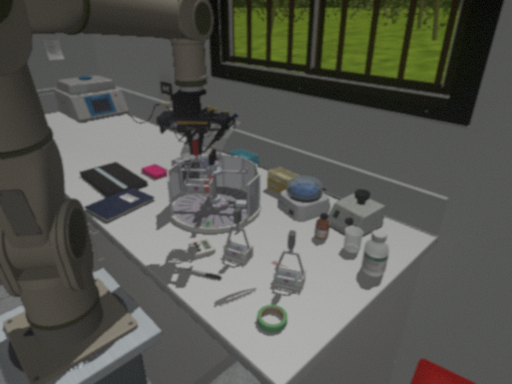

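>>> arm_command(commands=[[0, [0, 0, 0.03], [0, 0, 0]], [0, [0, 0, 0.06], [0, 0, 0]], [0, [0, 0, 0.09], [0, 0, 0]], [0, [0, 0, 0.09], [0, 0, 0]], [0, [0, 0, 0.09], [0, 0, 0]], [0, [0, 0, 0.09], [0, 0, 0]], [0, [0.02, 0, 0.09], [0, 0, 0]], [0, [0.04, 0, 0.09], [0, 0, 0]], [0, [0.05, 0, 0.09], [0, 0, 0]], [0, [0.05, 0, 0.09], [0, 0, 0]]])

```text
time: 11.28
ee_pos: [0.482, 0.1054, 0.2799]
eef_rot: [0.938, 0.347, 0.002, 0.0]
ft_force: [-0.8, -0.3, -1.0]
width: 0.0155
```

```bash
python3 -c "
from h import *
st();rel([.518,.133,.277],40.5);c=wrist('w5');a=snap('side','sd5');crop(a,'sd5a',180,140,320,280,4.2);a=snap('scene','sc5');crop(a,'sc5a',150,120,310,250,5)"
```

```text
t 11.28 p [0.482  0.1054 0.2799] yaw 40.6 tilt 0.18 F [-0.7598 -0.2595 -1.0251] T [ 0.0183  0.1412 -0.0675] w 0.0155 j [-0.9545  0.0274  0.6666  1.8497 -0.0173  1.2673 -1.1451]
shift [0.0453 0.0024 0.003 ] rot [ 0.0016 -0.0027  0.0018] rows 2.0
```

View pics/sd5a.png

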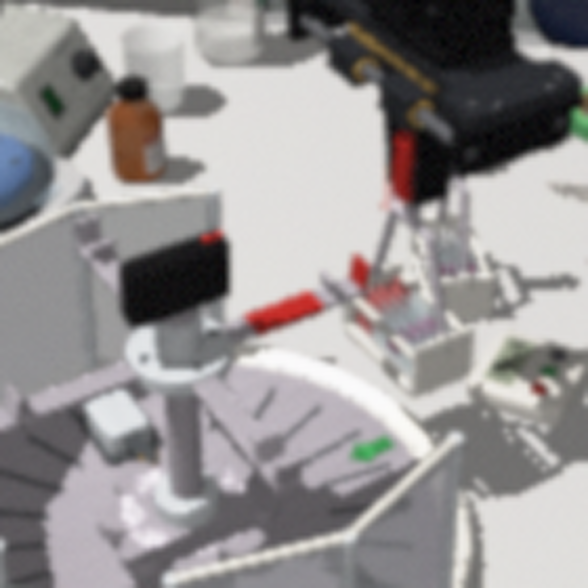

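View pics/sc5a.png

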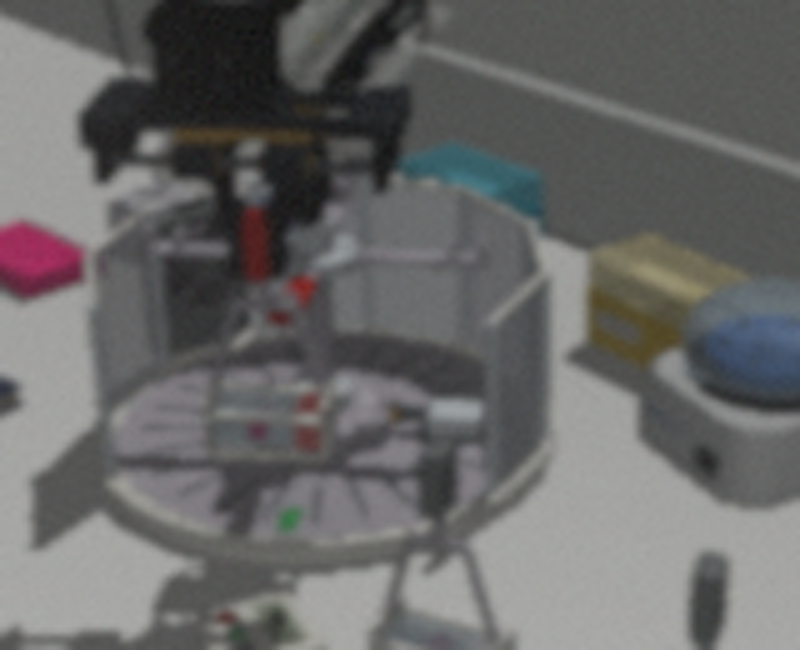

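>>> arm_command(commands=[[0, [0.02, 0.001, 0.001], [0, 0, 0]], [0, [0.04, 0.002, 0.001], [0, 0, 0]], [0, [0.0455, 0.002, 0.001], [0, 0, 0]], [0, [0.0455, 0.002, 0.001], [0, 0, 0]], [0, [0.0455, 0.002, 0.001], [0, 0, 0]], [0, [0.0455, 0.002, 0.001], [0, 0, 0]], [0, [0.0455, 0.002, 0.001], [0, 0, 0]], [0, [0.0455, 0.002, 0.001], [0, 0, 0]], [0, [0.0455, 0.002, 0.001], [0, 0, 0]], [0, [0.0455, 0.002, 0.001], [0, 0, 0]]])

```text
time: 12.27
ee_pos: [0.5158, 0.1313, 0.2771]
eef_rot: [0.938, 0.346, 0.0, -0.0]
ft_force: [-0.1, 0.1, -1.6]
width: 0.0159
```

```bash
python3 -c "
from h import *
st();a=snap('side','sd6');crop(a,'sd6a',190,170,290,250,7)
print(proj(a,(.5194,.1336,.1585)),proj(a,(.5194,.1336,.185)))"
```

```text
t 12.27 p [0.5158 0.1313 0.2771] yaw 40.49 tilt 0.02 F [-0.0706  0.1405 -1.5968] T [-0.1285  0.0386  0.0272] w 0.0159 j [-0.9439  0.1443  0.6738  1.7593 -0.0945  1.2702 -1.1113]
(np.float64(261.4080882628401), np.float64(206.30709010898113)) (np.float64(261.54386306180146), np.float64(197.73751010265593))
```

View pics/sd6a.png

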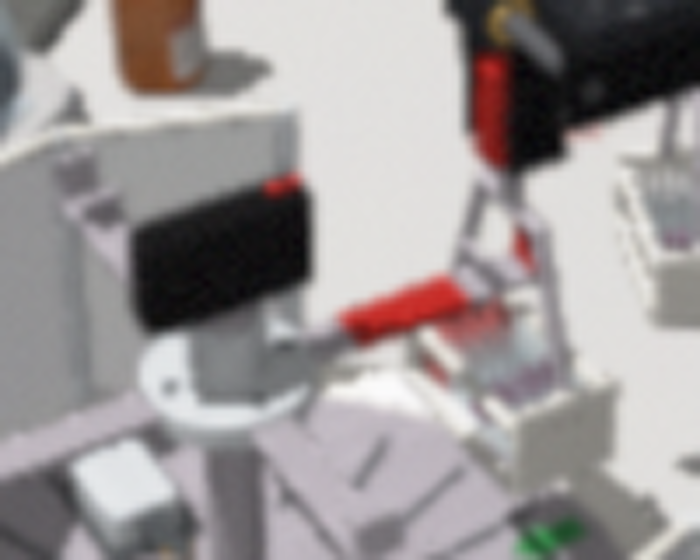

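>>> arm_command(commands=[[0, [0.002, 0, 0], [0, 0, 0]], [0, [0.002, 0, 0.005], [0, 0, 0]], [0, [0.002, 0, 0.01], [0, 0, 0]], [0, [0.002, 0, 0.014], [0, 0, 0]], [0, [0.002, 0, 0.018], [0, 0, 0]], [0, [0.002, 0, 0.021], [0, 0, 0]], [0, [0.002, 0, 0.024], [0, 0, 0]], [0, [0.002, 0, 0.024], [0, 0, 0]], [0, [0.002, 0, 0.024], [0, 0, 0]], [0, [0.002, 0, 0.024], [0, 0, 0]]])

```text
time: 13.15
ee_pos: [0.5176, 0.1327, 0.2531]
eef_rot: [0.938, 0.346, 0.0, -0.0]
ft_force: [0.1, 0.2, -2.8]
width: 0.0159
```

```bash
python3 -c "
from h import *
st();a=snap('side','sd7');crop(a,'sd7a',190,170,290,250,7)"
```

```text
t 13.15 p [0.5176 0.1327 0.2531] yaw 40.5 tilt 0.02 F [ 0.0938  0.2387 -2.8412] T [-0.0786  0.0787  0.0286] w 0.0159 j [-0.9365  0.1721  0.6713  1.7862 -0.1137  1.2219 -1.0975]
```

View pics/sd7a.png

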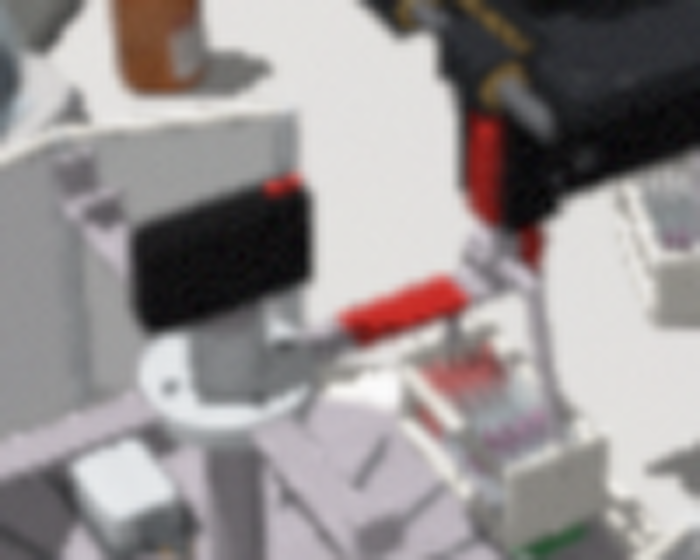

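>>> arm_command(commands=[[0, [0, 0, 0.002], [0, 0, 0]], [0, [0, 0, 0.0025], [0, 0, 0]], [0, [0, 0, 0.0025], [0, 0, 0]], [35, [0, 0, 0.0025], [0, 0, 0]], [35, [0, 0, 0.0025], [0, 0, 0]], [35, [0, 0, 0.0025], [0, 0, 0]], [35, [0, 0, 0.0025], [0, 0, 0]], [35, [0, 0, 0.0025], [0, 0, 0]], [35, [0, 0, 0.0025], [0, 0, 0]], [35, [0, 0, 0.0025], [0, 0, 0]]])

```text
time: 14.03
ee_pos: [0.5175, 0.1327, 0.2504]
eef_rot: [0.938, 0.346, -0.0, -0.0]
ft_force: [0.0, 0.6, -0.7]
width: 0.0301
```

```bash
python3 -c "
from h import *
st();a=snap('side','sd8');crop(a,'sd8a',190,170,290,250,7)"
```

```text
t 14.03 p [0.5175 0.1327 0.2504] yaw 40.49 tilt 0.0 F [ 0.0151  0.6116 -0.6985] T [-0.0998  0.0992  0.0113] w 0.0301 j [-0.9357  0.1748  0.671   1.7897 -0.1156  1.2167 -1.0961]
```

View pics/sd8a.png

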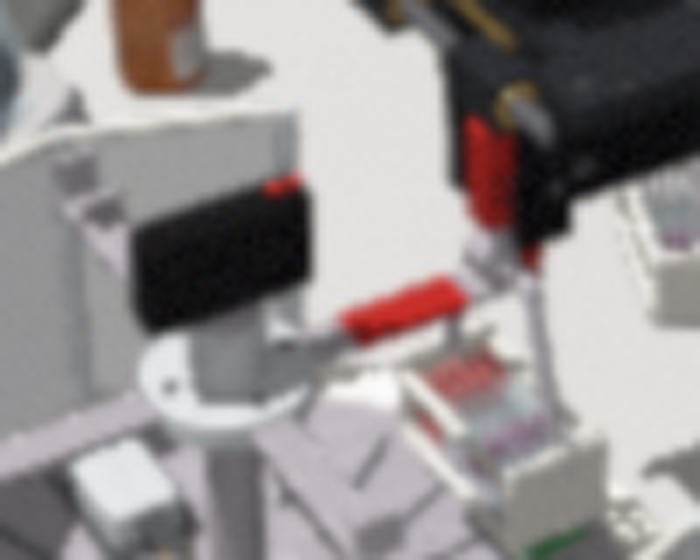

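```bash
python3 -c "
from h import *
rel([.603,.205,.2595],40.5)"
```

```text
shift [ 0.112   0.0006 -0.0091] rot [-0. -0.  0.] rows 3.0
```

>>> arm_command(commands=[[50, [0, 0, -0.02], [0, 0, 0]], [50, [0, 0, -0.05], [0, 0, 0]], [50, [0, 0, -0.085], [0, 0, 0]], [50, [0.03, 0, -0.085], [0, 0, 0]], [50, [0.07, 0, -0.085], [0, 0, 0]], [50, [0.11, 0, -0.085], [0, 0, 0]], [50, [0.11, 0, -0.085], [0, 0, 0]], [50, [0.11, 0, -0.085], [0, 0, 0]], [50, [0.11, 0, -0.085], [0, 0, 0]], [50, [0.11, 0, -0.085], [0, 0, 0]]])

```text
time: 14.92
ee_pos: [0.6009, 0.2029, 0.3362]
eef_rot: [0.938, 0.345, 0.0, -0.0]
ft_force: [0.1, -0.1, 0.2]
width: 0.0439
```

```bash
python3 -c "
from h import *
st();rel([.603,.205,.2595],40.5);c=wrist('w9');a=snap('side','sd9');crop(a,'sd9a',190,170,290,250,7)"
```

```text
t 14.92 p [0.6009 0.2029 0.3362] yaw 40.41 tilt 0.05 F [ 0.1344 -0.0715  0.2203] T [-0.0824  0.103  -0.0007] w 0.0439 j [-0.8914  0.3792  0.6692  1.3982 -0.234   1.4432 -1.0931]
shift [ 0.0029 -0.0003  0.0767] rot [ 0.0001 -0.0009 -0.0016] rows 2.0
```

View pics/w9.png

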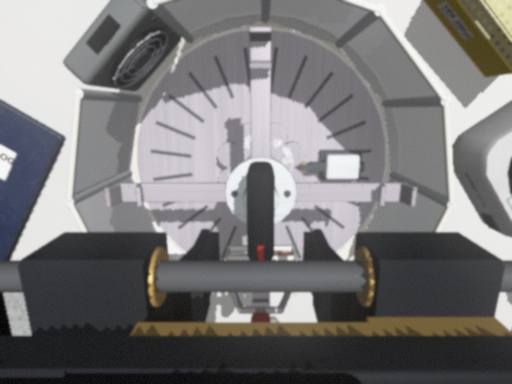

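View pics/sd9a.png

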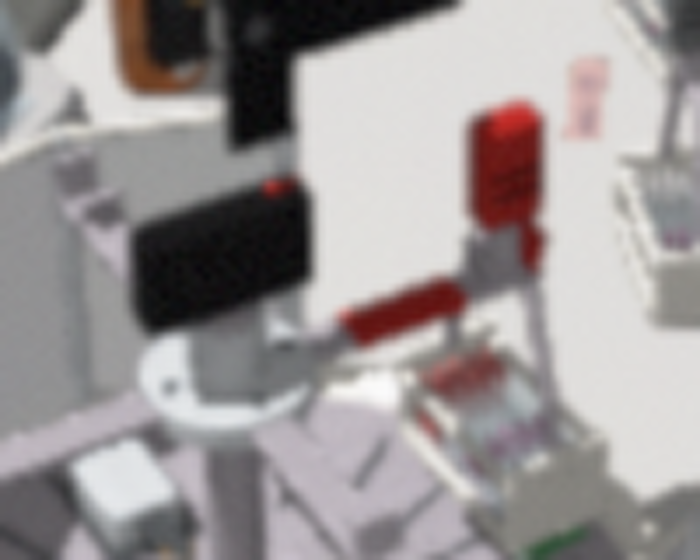

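>>> arm_command(commands=[[50, [0.003, 0, 0.02], [0, 0, 0]], [50, [0.003, 0, 0.05], [0, 0, 0]], [50, [0.003, 0, 0.0765], [0, 0, 0]], [50, [0.003, 0, 0.0765], [0, 0, 0]], [20, [0.003, 0, 0.0765], [0, 0, 0]], [0, [0.003, 0, 0.0765], [0, 0, 0]], [0, [0.003, 0, 0.0765], [0, 0, 0]], [0, [0.003, 0, 0.0765], [0, 0, 0]], [0, [0.003, 0, 0.0765], [0, 0, 0]], [0, [0.003, 0, 0.0765], [0, 0, 0]]], squeeze=60)

```text
time: 15.85
ee_pos: [0.604, 0.206, 0.2602]
eef_rot: [0.938, 0.346, 0.001, -0.0]
ft_force: [-0.2, -0.9, 5.5]
width: 0.0176
```

```bash
python3 -c "
from h import *
st();rel([.603,.205,.2595],40.5)"
```

```text
t 15.85 p [0.604  0.206  0.2602] yaw 40.49 tilt 0.12 F [-0.2499 -0.9066  5.4752] T [-0.1936  0.1915  0.0658] w 0.0176 j [-0.8841  0.4277  0.6489  1.4997 -0.2633  1.3006 -1.0729]
shift [-0.0014  0.0002  0.0007] rot [ 0.0006 -0.0019 -0.0002] rows 1.0
```

>>> arm_command(commands=[[0, [-0.001, 0, 0], [0, 0, -0.05]], [0, [-0.001, 0, 0], [0, 0, -0.13]], [0, [-0.001, 0, 0], [0, 0, -0.22]], [0, [-0.001, 0, 0], [0, 0, -0.31]], [0, [-0.001, 0, 0], [0, 0, -0.4]], [0, [-0.001, 0, 0], [0, 0, -0.49]], [0, [-0.001, 0, 0], [0, 0, -0.58]], [0, [-0.001, 0, 0], [0, 0, -0.67]], [0, [-0.001, 0, 0], [0, 0, -0.75]], [0, [-0.001, 0, 0], [0, 0, -0.785]]])

```text
time: 16.68
ee_pos: [0.6026, 0.2066, 0.2602]
eef_rot: [0.732, 0.681, 0.001, -0.001]
ft_force: [-2.2, 2.2, 8.0]
width: 0.0172
```

>>> arm_command(commands=[[0, [0, 0, 0], [0, 0, -0.05]], [0, [0, 0, 0], [0, 0, -0.13]], [0, [0, 0, 0], [0, 0, -0.22]], [0, [0, 0, 0], [0, 0, -0.31]], [0, [0, 0, 0], [0, 0, -0.4]], [0, [0, 0, 0], [0, 0, -0.49]], [0, [0, 0, 0], [0, 0, -0.58]], [0, [0, 0, 0], [0, 0, -0.67]], [0, [0, 0, 0], [0, 0, -0.75]], [0, [0, 0, 0], [0, 0, -0.785]]])

```text
time: 17.52
ee_pos: [0.6014, 0.2062, 0.2602]
eef_rot: [0.416, 0.909, 0.0, -0.001]
ft_force: [-12.6, -0.2, 11.7]
width: 0.0174
```

```bash
python3 -c "
from h import *
st();a=snap('side','sd10')"
```

```text
t 17.52 p [0.6014 0.2062 0.2602] yaw 130.78 tilt 0.16 F [-12.5986  -0.2168  11.66  ] T [-0.0475  2.4347 -0.1619] w 0.0174 j [-0.6863  0.3846  0.3737  1.4921 -0.145   1.2938  0.4143]
```

View pics/sd10.png

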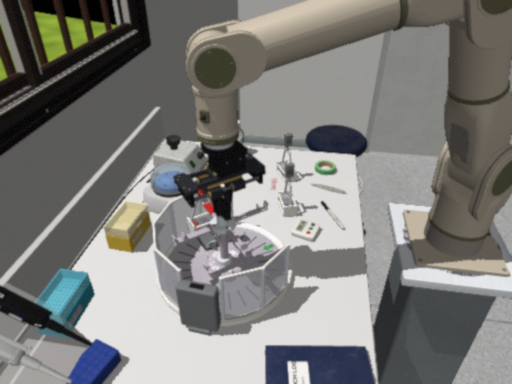

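```bash
python3 -c "
from h import *
rel([.466,-.076,.34],19)"
```

```text
shift [-0.1249 -0.287  -0.0799] rot [-0.0032 -0.001   1.9514] rows 16.0
```

>>> arm_command(commands=[[50, [0, 0, 0], [0, 0, 0]], [50, [0, 0, 0], [0, 0, 0]], [50, [0, 0, 0], [0, 0, 0]], [50, [0, 0, -0.04], [0, 0, 0]], [50, [0, 0, -0.08], [0, 0, 0.1]], [50, [0, 0, -0.1], [0, 0, 0.22]], [50, [0, 0, -0.1], [0, 0, 0.34]], [50, [0, 0, -0.1], [0, 0, 0.46]], [60, [0, 0, -0.1], [0, 0, 0.58]], [60, [0, 0, -0.1], [0, 0, 0.7]]])

```text
time: 18.4
ee_pos: [0.6028, 0.2054, 0.3589]
eef_rot: [0.707, 0.707, 0.0, 0.0]
ft_force: [0.1, -0.2, -0.3]
width: 0.0489
```

```bash
python3 -c "
from h import *
st();rel([.466,-.076,.34],19)"
```

```text
t 18.4 p [0.6028 0.2054 0.3589] yaw 89.99 tilt 0.01 F [ 0.0899 -0.1978 -0.3109] T [-0.1221  0.0303 -0.0253] w 0.0489 j [-0.7667  0.3534  0.4965  1.3439 -0.1661  1.4851 -0.2823]
shift [-0.2814 -0.1367  0.0189] rot [ 0.0002 -0.      1.2389] rows 10.0
```

>>> arm_command(commands=[[60, [-0.281, -0.137, 0], [0, 0, 0.12]], [60, [-0.281, -0.137, 0], [0, 0, 0.24]], [60, [-0.281, -0.137, 0], [0, 0, 0.36]], [60, [-0.281, -0.137, 0], [0, 0, 0.48]], [60, [-0.281, -0.137, 0], [0, 0, 0.6]], [60, [-0.281, -0.137, 0], [0, 0, 0.72]], [60, [-0.281, -0.137, 0], [0, 0, 0.84]], [60, [-0.281, -0.137, 0.019], [0, 0, 0.96]], [60, [-0.281, -0.137, 0.019], [0, 0, 1.08]], [60, [-0.281, -0.137, 0.019], [0, 0, 1.2]]])

```text
time: 19.23
ee_pos: [0.4664, -0.0781, 0.3395]
eef_rot: [0.983, 0.183, 0.0, -0.001]
ft_force: [0.2, 1.0, 1.1]
width: 0.0525
```

```bash
python3 -c "
from h import *
st();c=wrist('w11');print(proj(c,(.4663,-.0757,.164)));crop(c,'w11a',160,120,420,320,3)"
```

```text
t 19.23 p [ 0.4664 -0.0781  0.3395] yaw 21.06 tilt 0.07 F [0.1938 0.997  1.1288] T [-0.0265  0.139  -0.0005] w 0.0525 j [-0.649  -0.0799  0.6917  1.8017  0.0505  1.4019 -1.1707]
(np.float64(258.3405964035999), np.float64(195.64402785223857))
```

View pics/w11a.png

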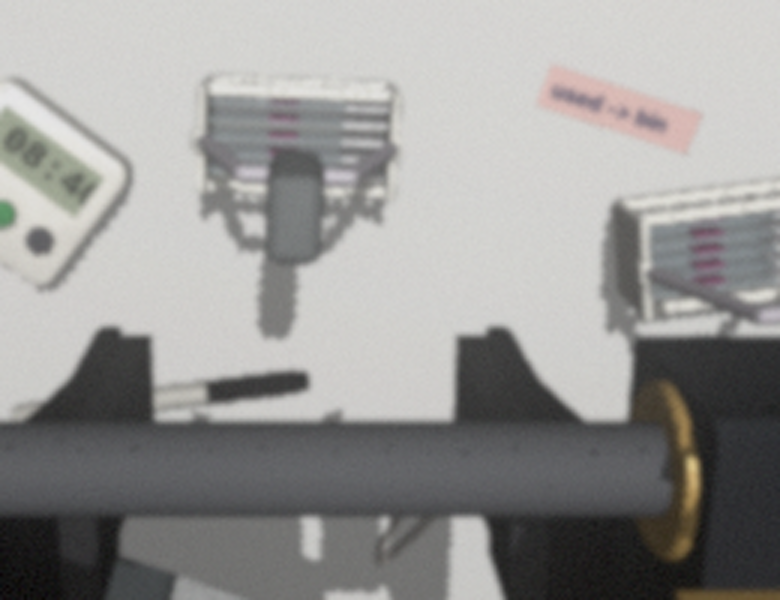

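```bash
python3 -c "
from h import *
import pickle
c=pickle.load(open('pics/w11.pkl','rb'));p=atz(c,160+295/3,120+221/3,.164);print(p)
rel([.4665,-.0758,.193],19)"
```

```text
[ 0.4679 -0.0751  0.164 ]
shift [ 0.     -0.0014  0.1468] rot [-0.0007 -0.0005  0.0281] rows 4.0
```

>>> arm_command(commands=[[60, [0.001, -0.002, 0.04], [0, 0, 0.03]], [60, [0.001, -0.002, 0.08], [0, 0, 0.03]], [60, [0.001, -0.002, 0.115], [0, 0, 0.03]], [60, [0.001, -0.002, 0.147], [0, 0, 0.03]], [60, [0.001, -0.002, 0.147], [0, 0, 0.03]], [60, [0.001, -0.002, 0.147], [0, 0, 0.03]], [10, [0.001, -0.002, 0.147], [0, 0, 0.03]], [10, [0.001, -0.002, 0.147], [0, 0, 0.03]], [10, [0.001, -0.002, 0.147], [0, 0, 0.03]], [10, [0.001, -0.002, 0.147], [0, 0, 0.03]]], squeeze=35)

```text
time: 20.12
ee_pos: [0.4682, -0.0741, 0.1942]
eef_rot: [0.985, 0.173, 0.001, -0.0]
ft_force: [0.1, 0.3, 0.2]
width: 0.0333
```

```bash
python3 -c "
from h import *
st()"
```

```text
t 20.12 p [ 0.4682 -0.0741  0.1942] yaw 19.9 tilt 0.13 F [0.1342 0.3308 0.2303] T [-0.1197  0.1775 -0.006 ] w 0.0333 j [-0.6262  0.0767  0.7235  2.0032 -0.0586  1.0795 -1.1001]
```

>>> arm_command(commands=[[0, [0, 0, 0], [0, 0, 0]], [0, [0, 0, 0], [0, 0, 0]], [0, [0, 0, 0], [0, 0, 0]], [0, [0, 0, 0], [0, 0, 0]], [0, [0, 0, -0.02], [0, 0, 0]], [0, [0, 0, -0.05], [0, 0, 0]], [0, [0, 0, -0.09], [0, 0, 0]], [0, [0, 0, -0.13], [0, 0, 0]], [0, [0, 0, -0.165], [0, 0, 0]], [0, [0, 0, -0.175], [0, 0, 0]]])

```text
time: 20.95
ee_pos: [0.4686, -0.0745, 0.3729]
eef_rot: [0.985, 0.172, 0.003, -0.0]
ft_force: [1.3, -0.1, -1.2]
width: 0.0159
```

```bash
python3 -c "
from h import *
st();rel([.4435,.0685,.367],40.5)"
```

```text
t 20.95 p [ 0.4686 -0.0745  0.3729] yaw 19.85 tilt 0.37 F [ 1.2673 -0.069  -1.2095] T [-0.0449 -0.0178 -0.0211] w 0.0159 j [-0.665  -0.0956  0.6888  1.7435  0.0594  1.466  -1.2087]
shift [ 0.0249 -0.143   0.006 ] rot [ 0.0019 -0.0062 -0.3604] rows 4.0
```

>>> arm_command(commands=[[0, [0.006, -0.036, 0], [0, 0, -0.09]], [0, [0.012, -0.07, 0], [0, 0, -0.18]], [0, [0.018, -0.105, 0], [0, 0, -0.27]], [0, [0.025, -0.143, 0.0], [0, 0, -0.36]], [0, [0.025, -0.143, 0.02], [0, 0, -0.36]], [0, [0.025, -0.143, 0.05], [0, 0, -0.36]], [0, [0.025, -0.143, 0.08], [0, 0, -0.36]], [0, [0.025, -0.143, 0.094], [0, 0, -0.36]], [0, [0.025, -0.143, 0.094], [0, 0, -0.36]], [0, [0.025, -0.143, 0.094], [0, 0, -0.36]]])

```text
time: 21.78
ee_pos: [0.4421, 0.0687, 0.2735]
eef_rot: [0.938, 0.346, -0.001, 0.0]
ft_force: [0.7, -0.1, -1.1]
width: 0.0159
```

```bash
python3 -c "
from h import *
st();rel([.5195,.1336,.279],40.5);c=wrist('w12');a=snap('scene','sc12')"
```

```text
t 21.78 p [0.4421 0.0687 0.2735] yaw 40.49 tilt 0.1 F [ 0.7166 -0.0977 -1.1352] T [-0.0646  0.073   0.0175] w 0.0159 j [-0.8104 -0.0871  0.5325  1.9537  0.0467  1.265  -1.1578]
shift [ 0.101   0.0009 -0.0056] rot [-0.0004  0.0017 -0.0002] rows 3.0
```

View pics/w12.png

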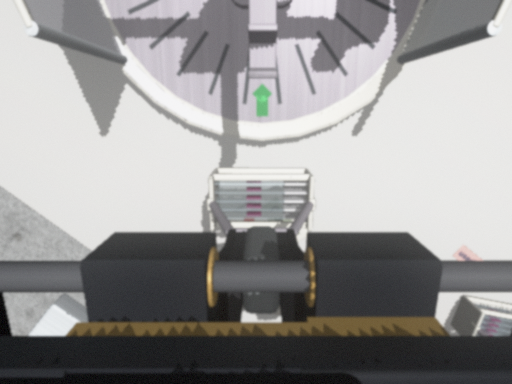

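View pics/sc12.png

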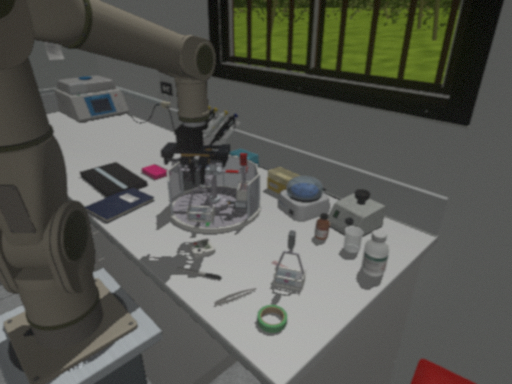

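>>> arm_command(commands=[[0, [0, 0.001, -0.006], [0, 0, 0]], [0, [0.02, 0.001, -0.006], [0, 0, 0]], [0, [0.045, 0.001, -0.006], [0, 0, 0]], [0, [0.07, 0.001, -0.006], [0, 0, 0]], [0, [0.09, 0.001, -0.006], [0, 0, 0]], [0, [0.1, 0.001, -0.006], [0, 0, 0]], [0, [0.1, 0.001, -0.006], [0, 0, 0]], [0, [0.1, 0.001, -0.006], [0, 0, 0]], [0, [0.1, 0.001, -0.006], [0, 0, 0]], [0, [0.1, 0.001, -0.006], [0, 0, 0]]])

```text
time: 22.72
ee_pos: [0.5187, 0.1321, 0.2804]
eef_rot: [0.938, 0.346, 0.0, -0.0]
ft_force: [-0.6, -0.5, -1.7]
width: 0.0156
```

```bash
python3 -c "
from h import *
st();rel([.5195,.1336,.279],40.5);a=snap('side','sd13');crop(a,'sd13a',190,170,290,250,7)"
```

```text
t 22.72 p [0.5187 0.1321 0.2804] yaw 40.44 tilt 0.04 F [-0.6327 -0.4822 -1.7459] T [-0.0865  0.1327 -0.0151] w 0.0156 j [-0.824   0.1421  0.5413  1.7424 -0.0769  1.2777 -1.13  ]
shift [ 0.0016 -0.0006  0.0014] rot [-0.0004 -0.0005 -0.0011] rows 1.0
```

View pics/sd13a.png

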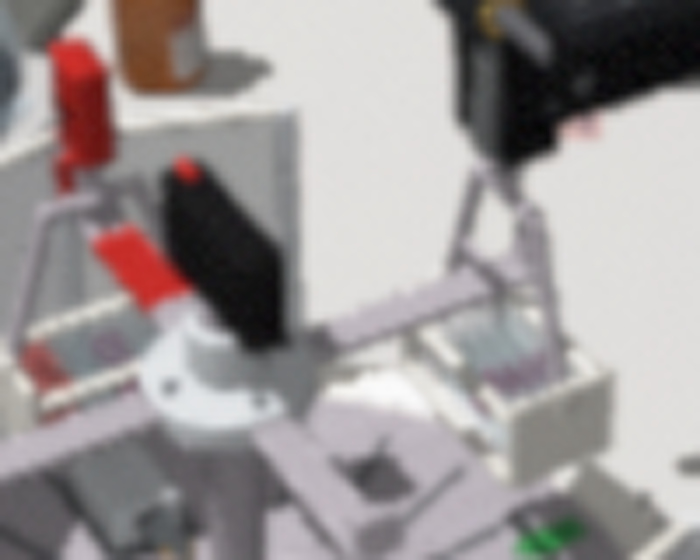

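>>> arm_command(commands=[[0, [0.0005, 0, 0.004], [0, 0, 0]], [0, [0.0005, 0, 0.009], [0, 0, 0]], [0, [0.0005, 0, 0.014], [0, 0, 0]], [0, [0.0005, 0, 0.018], [0, 0, 0]], [0, [0.0005, 0, 0.022], [0, 0, 0]], [0, [0.0005, 0, 0.025], [0, 0, 0]], [0, [0.0005, 0, 0.028], [0, 0, 0]], [0, [0.0005, 0, 0.03], [0, 0, 0]], [0, [0.0005, 0, 0.03], [0, 0, 0]], [0, [0.0005, 0, 0.03], [0, 0, 0]]])

```text
time: 23.6
ee_pos: [0.5198, 0.133, 0.2512]
eef_rot: [0.938, 0.346, 0.0, -0.0]
ft_force: [-4.3, -2.1, 9.8]
width: 0.0154
```

```bash
python3 -c "
from h import *
st();a=snap('side','sd14');crop(a,'sd14a',190,170,290,250,7)"
```

```text
t 23.6 p [0.5198 0.133  0.2512] yaw 40.47 tilt 0.05 F [-4.2624 -2.0527  9.7761] T [-0.6005  1.2857 -0.0506] w 0.0154 j [-0.8181  0.1697  0.5391  1.7784 -0.0929  1.2178 -1.1177]
```

View pics/sd14a.png

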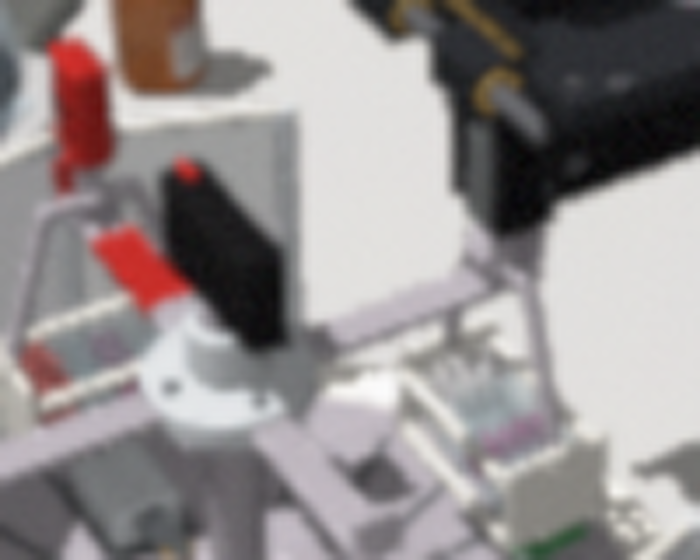

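>>> arm_command(commands=[[35, [0, 0, 0], [0, 0, 0]], [35, [0, 0, 0], [0, 0, 0]], [35, [0, 0, 0], [0, 0, 0]], [35, [0, 0, 0], [0, 0, 0]], [35, [0, 0, 0], [0, 0, 0]], [35, [0, 0, 0], [0, 0, 0]], [35, [0, 0, -0.01], [0, 0, 0]], [40, [0, 0, -0.03], [0, 0, 0]], [50, [0, 0, -0.06], [0, 0, 0]], [50, [0, 0, -0.085], [0, 0, 0]]])

```text
time: 24.48
ee_pos: [0.5194, 0.1331, 0.3371]
eef_rot: [0.938, 0.346, 0.0, 0.0]
ft_force: [0.8, 0.4, -0.1]
width: 0.0402
```

```bash
python3 -c "
from h import *
st();rel([.603,.205,.336],40.5);a=snap('side','sd15');crop(a,'sd15a',190,170,290,250,7)"
```

```text
t 24.48 p [0.5194 0.1331 0.3371] yaw 40.48 tilt 0.02 F [ 0.8463  0.3768 -0.1204] T [-0.0236  0.0589  0.0178] w 0.0402 j [-0.8332  0.1097  0.5437  1.6538 -0.0575  1.3937 -1.1464]
shift [ 0.1102 -0.0004  0.0011] rot [ 0.0002 -0.0003 -0.0004] rows 3.0
```

View pics/sd15a.png

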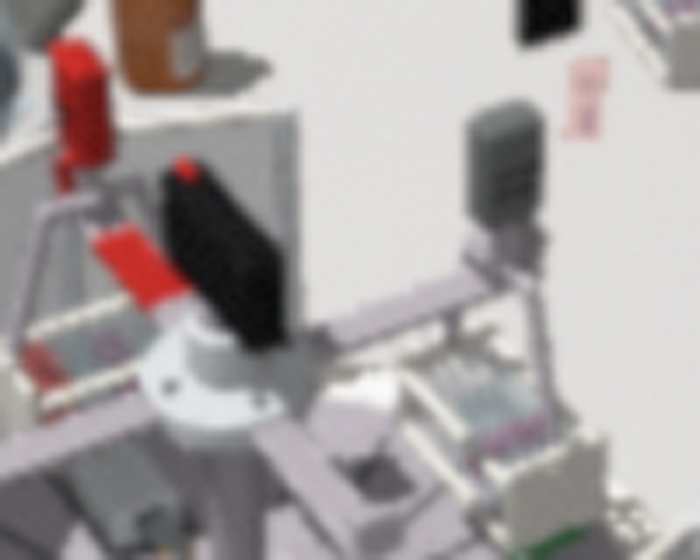

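>>> arm_command(commands=[[50, [0.03, 0, 0], [0, 0, -0.1]], [50, [0.07, 0, 0], [0, 0, -0.2]], [50, [0.1, 0, 0], [0, 0, -0.32]], [50, [0.11, 0, 0], [0, 0, -0.44]], [50, [0.11, 0, 0], [0, 0, -0.56]], [50, [0.11, 0, 0], [0, 0, -0.68]], [50, [0.11, 0, 0], [0, 0, -0.8]], [50, [0.11, 0, 0], [0, 0, -0.92]], [50, [0.11, 0, 0], [0, 0, -1.04]], [50, [0.11, 0, 0], [0, 0, -1.16]]])

```text
time: 25.37
ee_pos: [0.6032, 0.2048, 0.3355]
eef_rot: [0.593, 0.805, 0.0, 0.0]
ft_force: [-0.7, 0.2, -0.0]
width: 0.0439
```

```bash
python3 -c "
from h import *
st();rel([.603,.205,.2605],130.5)"
```

```text
t 25.37 p [0.6032 0.2048 0.3355] yaw 107.3 tilt 0.02 F [-0.7337  0.1977 -0.0123] T [-0.1174  0.0116 -0.0082] w 0.0439 j [-0.6819  0.3489  0.3771  1.3789 -0.1273  1.4373 -0.0066]
shift [ 0.0002 -0.0001  0.075 ] rot [ 0.0003  0.0001 -0.4049] rows 4.0
```

>>> arm_command(commands=[[50, [0, 0, 0], [0, 0, -0.12]], [50, [0, 0, 0], [0, 0, -0.24]], [50, [0, 0, 0], [0, 0, -0.36]], [50, [0, 0, 0.02], [0, 0, -0.405]], [50, [0, 0, 0.05], [0, 0, -0.405]], [50, [0, 0, 0.075], [0, 0, -0.405]], [50, [0, 0, 0.075], [0, 0, -0.405]], [50, [0, 0, 0.075], [0, 0, -0.405]], [10, [0, 0, 0.075], [0, 0, -0.405]], [0, [0, 0, 0.075], [0, 0, -0.405]]], squeeze=60)

```text
time: 26.2
ee_pos: [0.604, 0.205, 0.2623]
eef_rot: [0.421, 0.907, 0.001, 0.001]
ft_force: [-0.4, -0.7, -0.0]
width: 0.0365
```

>>> arm_command(commands=[[0, [0, 0, 0], [0, 0, 0]], [0, [0, 0, 0], [0, 0, 0]], [0, [0, 0, 0], [0, 0, 0]], [0, [0, 0, 0], [0, 0, 0]], [0, [0, 0, 0], [0, 0, -0.05]], [0, [0, 0, 0], [0, 0, -0.13]], [0, [0, 0, 0], [0, 0, -0.22]], [0, [0, 0, 0], [0, 0, -0.31]], [0, [0, 0, 0], [0, 0, -0.4]], [0, [0, 0, 0], [0, 0, -0.49]]])

```text
time: 27.03
ee_pos: [0.603, 0.2046, 0.2608]
eef_rot: [0.187, 0.982, 0.0, -0.0]
ft_force: [-2.5, -2.0, 4.7]
width: 0.0173
```

```bash
python3 -c "
from h import *
st();rel([.603,.205,.2605],220.5)"
```

```text
t 27.03 p [0.603  0.2046 0.2608] yaw 158.48 tilt 0.01 F [-2.5113 -2.0152  4.6888] T [-0.427   0.7822 -0.0003] w 0.0173 j [-0.5766  0.3756  0.232   1.4835 -0.088   1.2927  0.8592]
shift [0.0002 0.0004 0.0003] rot [ 0.0001 -0.     -1.0825] rows 9.0
```

>>> arm_command(commands=[[0, [0, 0, 0], [0, 0, -0.1]], [0, [0, 0, 0], [0, 0, -0.21]], [0, [0, 0, 0], [0, 0, -0.32]], [0, [0, 0, 0], [0, 0, -0.43]], [0, [0, 0, 0], [0, 0, -0.54]], [0, [0, 0, 0], [0, 0, -0.65]], [0, [0, 0, 0], [0, 0, -0.76]], [0, [0, 0, 0], [0, 0, -0.87]], [0, [0, 0, 0], [0, 0, -0.98]], [0, [0, 0, 0], [0, 0, -1.08]]])

```text
time: 27.87
ee_pos: [0.6029, 0.2051, 0.2608]
eef_rot: [-0.346, 0.938, 0.0, 0.0]
ft_force: [-4.0, -0.4, 4.5]
width: 0.0175
```

>>> arm_command(commands=[[0, [0, 0, 0], [0, 0, 0]], [50, [0, 0, 0], [0, 0, 0]], [50, [0, 0, 0], [0, 0, 0]], [50, [0, 0, 0], [0, 0, 0]], [50, [0, 0, -0.04], [0, 0, 0]], [50, [0, 0, -0.08], [0, 0, 0.1]], [50, [0, 0, -0.12], [0, 0, 0.2]], [50, [0, 0, -0.12], [0, 0, 0.32]], [60, [0, 0, -0.12], [0, 0, 0.44]], [60, [0, 0, -0.12], [0, 0, 0.56]]])

```text
time: 28.7
ee_pos: [0.6034, 0.2048, 0.3807]
eef_rot: [-0.066, 0.998, 0.0, 0.001]
ft_force: [0.2, -0.4, -1.1]
width: 0.0493
```

```bash
python3 -c "
from h import *
st();rel([.487,-.259,.34],28);a=snap('side','sd16');b=snap('scene','sc16')"
```

```text
t 28.7 p [0.6034 0.2048 0.3807] yaw -172.39 tilt 0.09 F [ 0.1544 -0.3653 -1.1111] T [ 0.0676 -0.004  -0.0104] w 0.0493 j [-0.5136  0.3294  0.1551  1.288  -0.0501  1.5264  1.3392]
shift [ 0.1769 -0.4442  0.0402] rot [ 0.0021 -0.0001  2.7858] rows 23.0
```

View pics/sd16.png

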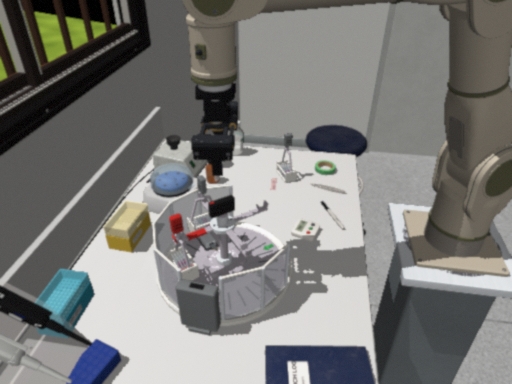

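View pics/sc16.png

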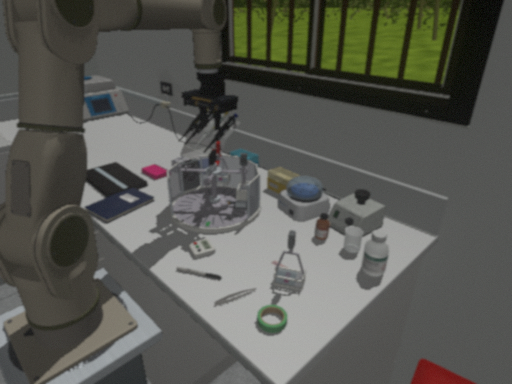

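>>> arm_command(commands=[[60, [0.177, -0.444, 0], [0, 0, 0.12]], [60, [0.177, -0.444, 0], [0, 0, 0.24]], [60, [0.177, -0.444, 0], [0, 0, 0.36]], [60, [0.177, -0.444, 0], [0, 0, 0.48]], [60, [0.177, -0.444, 0], [0, 0, 0.6]], [60, [0.177, -0.444, 0], [0, 0, 0.72]], [60, [0.177, -0.444, 0], [0, 0, 0.84]], [60, [0.177, -0.444, 0], [0, 0, 0.96]], [60, [0.177, -0.444, 0], [0, 0, 1.08]], [60, [0.177, -0.444, 0], [0, 0, 1.2]]])

```text
time: 29.63
ee_pos: [0.5035, -0.2019, 0.3801]
eef_rot: [0.506, 0.862, 0.0, 0.0]
ft_force: [1.6, -0.1, -0.1]
width: 0.0522
```

```bash
python3 -c "
from h import *
st();rel([.487,-.259,.34],26)"
```

```text
t 29.63 p [ 0.5035 -0.2019  0.3801] yaw 119.19 tilt 0.03 F [ 1.6168 -0.0944 -0.1128] T [-0.0697 -0.0703 -0.0177] w 0.0522 j [-0.1683  0.1106  0.5139  1.5626 -0.0547  1.4822  0.8571]
shift [-0.0418 -0.0423  0.0401] rot [ 0.0006 -0.0003  1.6264] rows 14.0
```

>>> arm_command(commands=[[60, [-0.042, -0.042, 0], [0, 0, 0.12]], [60, [-0.042, -0.042, 0], [0, 0, 0.24]], [60, [-0.042, -0.042, 0], [0, 0, 0.36]], [60, [-0.042, -0.042, 0], [0, 0, 0.48]], [60, [-0.042, -0.042, 0], [0, 0, 0.6]], [60, [-0.042, -0.042, 0], [0, 0, 0.72]], [60, [-0.042, -0.042, 0], [0, 0, 0.84]], [60, [-0.042, -0.042, 0.02], [0, 0, 0.96]], [60, [-0.042, -0.042, 0.04], [0, 0, 1.08]], [60, [-0.042, -0.042, 0.04], [0, 0, 1.2]]])

```text
time: 30.47
ee_pos: [0.4874, -0.2566, 0.3364]
eef_rot: [0.905, 0.426, -0.002, -0.002]
ft_force: [-0.8, 0.1, 0.1]
width: 0.052
```

>>> arm_command(commands=[[60, [0, 0, 0], [0, 0, 0.12]], [60, [0, 0, 0], [0, 0, 0.24]], [60, [0, 0, 0], [0, 0, 0.36]], [60, [0, 0, 0], [0, 0, 0.43]], [60, [0, 0, 0], [0, 0, 0.43]], [60, [0, 0, 0], [0, 0, 0.43]], [60, [0, 0, 0], [0, 0, 0.43]], [60, [0, 0, 0], [0, 0, 0.43]], [60, [0, 0, 0], [0, 0, 0.43]], [60, [0, 0, 0], [0, 0, 0.43]]])

```text
time: 31.3
ee_pos: [0.4884, -0.2572, 0.3399]
eef_rot: [0.974, 0.225, 0.0, -0.0]
ft_force: [0.2, 0.5, 0.1]
width: 0.052
```

```bash
python3 -c "
from h import *
st();c=wrist('w17');print(proj(c,(.4866,-.2594,.164)));crop(c,'w17a',160,120,420,320,3)"
```

```text
t 31.3 p [ 0.4884 -0.2572  0.3399] yaw 25.95 tilt 0.0 F [0.2265 0.5407 0.1313] T [-0.0756  0.1374  0.0341] w 0.052 j [-0.2065  0.159   0.6903  1.6155 -0.1025  1.4039 -0.6232]
(np.float64(262.29121387021496), np.float64(199.30396228406676))
```

View pics/w17a.png

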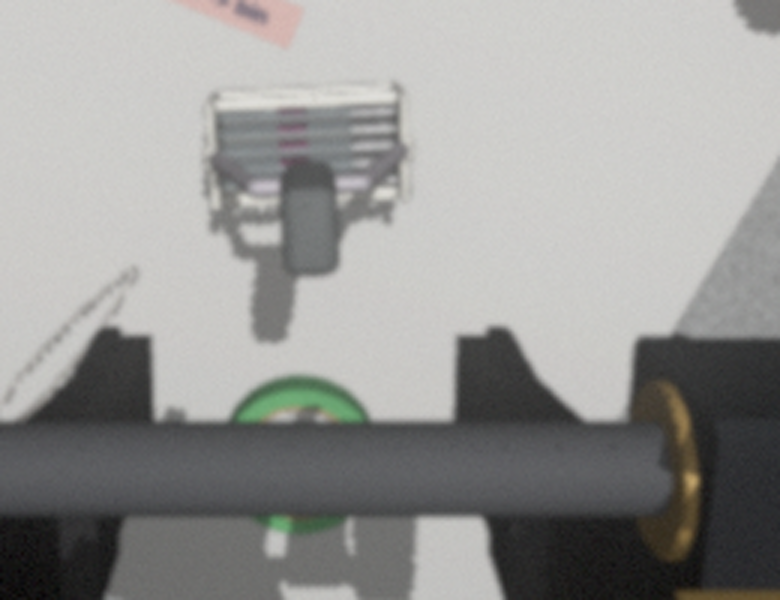

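```bash
python3 -c "
from h import *
import pickle
c=pickle.load(open('pics/w17.pkl','rb'));p=atz(c,160+309/3,120+232/3,.164);print(p)
rel([.487,-.2593,.193],28)"
```

```text
[ 0.4884 -0.2592  0.164 ]
shift [-0.0021  0.0013  0.1469] rot [-0.0001 -0.     -0.0361] rows 4.0
```

>>> arm_command(commands=[[60, [-0.0015, 0.0015, 0.04], [0, 0, -0.035]], [60, [-0.0015, 0.0015, 0.08], [0, 0, -0.035]], [60, [-0.0015, 0.0015, 0.115], [0, 0, -0.035]], [60, [-0.0015, 0.0015, 0.147], [0, 0, -0.035]], [60, [-0.0015, 0.0015, 0.147], [0, 0, -0.035]], [40, [-0.0015, 0.0015, 0.147], [0, 0, -0.035]], [10, [-0.0015, 0.0015, 0.147], [0, 0, -0.035]], [10, [-0.0015, 0.0015, 0.147], [0, 0, -0.035]], [10, [-0.0015, 0.0015, 0.147], [0, 0, -0.035]], [10, [-0.0015, 0.0015, 0.147], [0, 0, -0.035]]], squeeze=35)

```text
time: 32.18
ee_pos: [0.4883, -0.2594, 0.1944]
eef_rot: [0.971, 0.241, 0.001, 0.0]
ft_force: [0.3, 0.2, -0.6]
width: 0.0268
```

```bash
python3 -c "
from h import *
st()"
```

```text
t 32.18 p [ 0.4883 -0.2594  0.1944] yaw 27.9 tilt 0.14 F [ 0.2764  0.2068 -0.6072] T [-0.0813  0.1322 -0.0321] w 0.0268 j [-0.1608  0.2858  0.6639  1.8077 -0.196   1.1118 -0.5134]
```

>>> arm_command(commands=[[0, [0, 0, 0], [0, 0, 0]], [0, [0, 0, 0], [0, 0, 0]], [0, [0, 0, 0], [0, 0, 0]], [0, [0, 0, 0], [0, 0, 0]], [0, [0, 0, -0.02], [0, 0, 0]], [0, [0, 0, -0.05], [0, 0, 0]], [0, [0, 0, -0.09], [0, 0, 0]], [0, [0, 0, -0.13], [0, 0, 0]], [0, [0, 0, -0.165], [0, 0, 0]], [0, [0, 0, -0.175], [0, 0, 0]]])

```text
time: 33.02
ee_pos: [0.4884, -0.2601, 0.3732]
eef_rot: [0.971, 0.241, 0.003, 0.002]
ft_force: [1.1, -0.9, -1.9]
width: 0.0161
```

```bash
python3 -c "
from h import *
st();rel([.4435,.0685,.367],40.5)"
```

```text
t 33.02 p [ 0.4884 -0.2601  0.3732] yaw 27.87 tilt 0.38 F [ 1.0884 -0.8533 -1.9034] T [-0.1318  0.0193  0.0329] w 0.0161 j [-0.2078  0.1454  0.6966  1.5592 -0.0953  1.4646 -0.5913]
shift [ 0.1139 -0.3115  0.0055] rot [ 0.0049 -0.0044 -0.2204] rows 8.0
```

>>> arm_command(commands=[[0, [0.014, -0.038, 0], [0, 0, -0.03]], [0, [0.028, -0.077, 0], [0, 0, -0.06]], [0, [0.043, -0.117, 0], [0, 0, -0.09]], [0, [0.057, -0.156, 0], [0, 0, -0.12]], [0, [0.072, -0.196, 0], [0, 0, -0.15]], [0, [0.086, -0.235, 0], [0, 0, -0.18]], [0, [0.1, -0.274, 0], [0, 0, -0.21]], [0, [0.114, -0.311, 0], [0, 0, -0.22]], [0, [0.114, -0.311, 0], [0, 0, -0.22]], [0, [0.114, -0.311, 0.02], [0, 0, -0.22]]])

```text
time: 33.85
ee_pos: [0.4434, 0.0718, 0.3498]
eef_rot: [0.937, 0.349, 0.002, -0.0]
ft_force: [0.9, -0.7, -1.3]
width: 0.0154
```

>>> arm_command(commands=[[0, [0, 0, 0.03], [0, 0, 0]], [0, [0, 0, 0.06], [0, 0, 0]], [0, [0, 0, 0.069], [0, 0, 0]], [0, [0, 0, 0.069], [0, 0, 0]], [0, [0, 0, 0.069], [0, 0, 0]], [0, [0, 0, 0.069], [0, 0, 0]], [0, [0, 0, 0.069], [0, 0, 0]], [0, [0, 0, 0.069], [0, 0, 0]], [0, [0, 0, 0.069], [0, 0, 0]], [0, [0, 0, 0.069], [0, 0, 0]]])

```text
time: 34.68
ee_pos: [0.4431, 0.069, 0.2794]
eef_rot: [0.938, 0.346, 0.0, -0.0]
ft_force: [0.3, 0.4, -2.0]
width: 0.0157
```

```bash
python3 -c "
from h import *
st();rel([.519,.1333,.280],40.5);c=wrist('w18')"
```

```text
t 34.68 p [0.4431 0.069  0.2794] yaw 40.5 tilt 0.05 F [ 0.3402  0.3614 -2.0479] T [-0.148   0.0636 -0.0051] w 0.0157 j [-0.5822 -0.0702  0.3142  1.935   0.0225  1.2726 -1.1394]
shift [ 0.0995  0.0004 -0.0005] rot [ 0.0002 -0.0008 -0.0001] rows 3.0
```

View pics/w18.png

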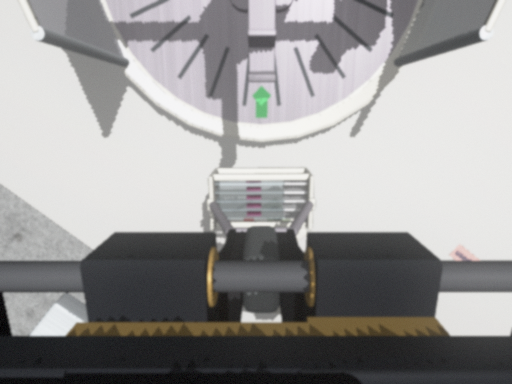

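The wrist view shows the empty front arm centred at column 262, in line with the bail. I'll move in and lower.

>>> arm_command(commands=[[0, [0, 0, -0.001], [0, 0, 0]], [0, [0.02, 0, -0.001], [0, 0, 0]], [0, [0.045, 0, -0.001], [0, 0, 0]], [0, [0.07, 0, -0.001], [0, 0, 0]], [0, [0.09, 0, -0.001], [0, 0, 0]], [0, [0.099, 0, -0.001], [0, 0, 0]], [0, [0.099, 0, -0.001], [0, 0, 0]], [0, [0.099, 0, -0.001], [0, 0, 0]], [0, [0.099, 0, -0.001], [0, 0, 0]], [0, [0.099, 0, -0.001], [0, 0, 0]]])

```text
time: 35.57
ee_pos: [0.5178, 0.1324, 0.2802]
eef_rot: [0.938, 0.346, 0.0, -0.0]
ft_force: [0.7, -0.6, -1.9]
width: 0.0158
```

```bash
python3 -c "
from h import *
st();rel([.519,.1333,.2505],40.5);a=snap('side','sd19');crop(a,'sd19a',190,170,290,250,7)"
```

```text
t 35.57 p [0.5178 0.1324 0.2802] yaw 40.44 tilt 0.01 F [ 0.725  -0.6462 -1.8915] T [-0.0925  0.1374 -0.0391] w 0.0158 j [-0.6119  0.1353  0.3036  1.7343 -0.0423  1.2782 -1.1637]
shift [0.0015 0.0001 0.0297] rot [-0.0002 -0.0002 -0.0011] rows 1.0
```

View pics/sd19a.png

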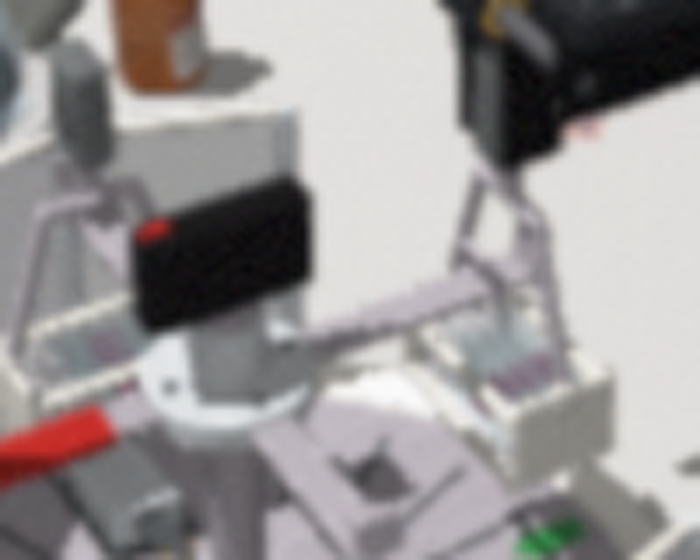

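>>> arm_command(commands=[[0, [0.001, 0, 0.004], [0, 0, 0]], [0, [0.001, 0, 0.009], [0, 0, 0]], [0, [0.001, 0, 0.014], [0, 0, 0]], [0, [0.001, 0, 0.018], [0, 0, 0]], [0, [0.001, 0, 0.022], [0, 0, 0]], [0, [0.001, 0, 0.025], [0, 0, 0]], [0, [0.001, 0, 0.028], [0, 0, 0]], [0, [0.001, 0, 0.0295], [0, 0, 0]], [0, [0.001, 0, 0.0295], [0, 0, 0]], [0, [0.001, 0, 0.0295], [0, 0, 0]]])

```text
time: 36.45
ee_pos: [0.5192, 0.1337, 0.2515]
eef_rot: [0.938, 0.346, 0.0, -0.0]
ft_force: [-4.9, -1.7, 7.7]
width: 0.0159
```

```bash
python3 -c "
from h import *
st()"
```

```text
t 36.45 p [0.5192 0.1337 0.2515] yaw 40.48 tilt 0.04 F [-4.8958 -1.6843  7.7055] T [-0.6023  1.1717  0.007 ] w 0.0159 j [-0.6092  0.1605  0.3018  1.7688 -0.0508  1.2192 -1.1578]
```

Contact, same as before. I'll release.

>>> arm_command(commands=[[35, [0, 0, 0], [0, 0, 0]], [35, [0, 0, 0], [0, 0, 0]], [35, [0, 0, 0], [0, 0, 0]], [35, [0, 0, 0], [0, 0, 0]], [35, [0, 0, 0], [0, 0, 0]], [35, [0, 0, 0], [0, 0, 0]], [35, [0, 0, -0.01], [0, 0, 0]], [40, [0, 0, -0.03], [0, 0, 0]], [50, [0, 0, -0.06], [0, 0, 0]], [50, [0, 0, -0.085], [0, 0, 0]]])

```text
time: 37.28
ee_pos: [0.5189, 0.1338, 0.3376]
eef_rot: [0.938, 0.346, 0.0, -0.0]
ft_force: [1.5, 0.4, 0.6]
width: 0.0401
```

```bash
python3 -c "
from h import *
st();rel([.603,.205,.336],40.5);a=snap('side','sd20');crop(a,'sd20a',130,150,300,300,4);a=snap('scene','sc20')"
```

```text
t 37.28 p [0.5189 0.1338 0.3376] yaw 40.49 tilt 0.02 F [1.4903 0.3919 0.5955] T [-0.0596  0.0151  0.0201] w 0.0401 j [-0.6179  0.1069  0.3055  1.6436 -0.0326  1.3956 -1.1726]
shift [0.1102 0.0005 0.0017] rot [ 0.0001 -0.0004 -0.0002] rows 3.0
```

View pics/sd20a.png

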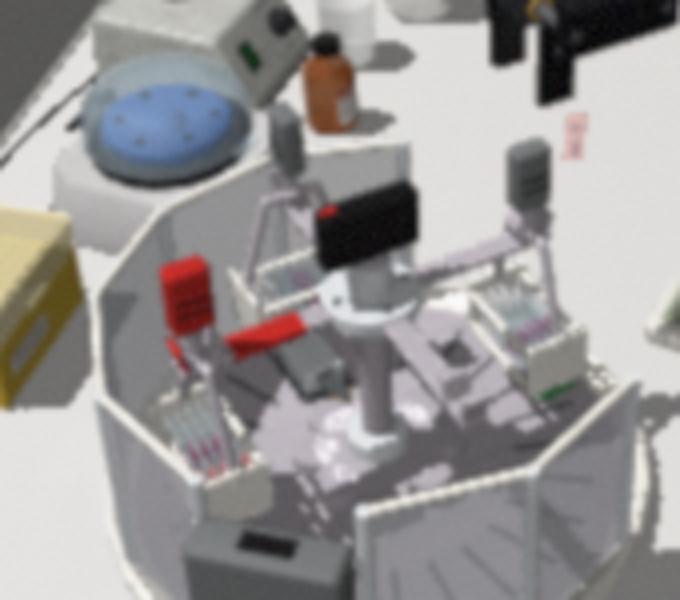

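View pics/sc20.png

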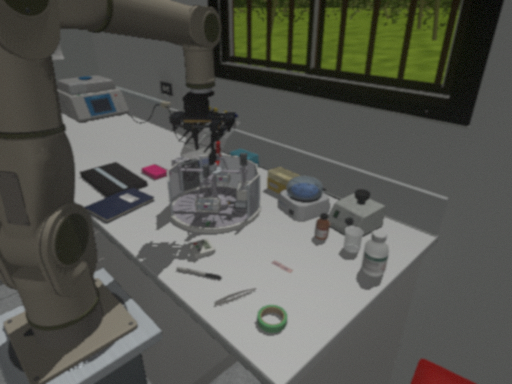

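>>> arm_command(commands=[[50, [0.03, 0, 0], [0, 0, 0]], [50, [0.07, 0, 0], [0, 0, 0]], [50, [0.11, 0, 0], [0, 0, 0]], [50, [0.11, 0, 0], [0, 0, 0]], [50, [0.11, 0, 0], [0, 0, 0]], [50, [0.11, 0, 0.03], [0, 0, 0]], [50, [0.11, 0, 0.06], [0, 0, 0]], [50, [0.11, 0, 0.077], [0, 0, 0]], [50, [0.11, 0, 0.077], [0, 0, 0]], [50, [0.11, 0, 0.077], [0, 0, 0]]], squeeze=60)

```text
time: 38.22
ee_pos: [0.6022, 0.2046, 0.259]
eef_rot: [0.938, 0.346, -0.0, -0.0]
ft_force: [0.5, -0.3, 0.8]
width: 0.0432
```

```bash
python3 -c "
from h import *
st();rel([.603,.205,.2605],40.5)"
```

```text
t 38.22 p [0.6022 0.2046 0.259 ] yaw 40.45 tilt 0.03 F [ 0.5427 -0.3071  0.8287] T [-0.0488  0.1548  0.0211] w 0.0432 j [-0.6208  0.3784  0.2891  1.4903 -0.1099  1.2894 -1.1852]
shift [ 0.0009  0.0002 -0.0015] rot [-0.0002  0.0005 -0.0008] rows 1.0
```

>>> arm_command(commands=[[0, [0, 0, 0], [0, 0, 0]], [0, [0, 0, 0], [0, 0, 0]], [0, [0, 0, 0], [0, 0, 0]], [0, [0, 0, 0], [0, 0, 0]], [0, [0, 0, 0], [0, 0, 0]], [0, [0, 0, 0], [0, 0, -0.05]], [0, [0, 0, 0], [0, 0, -0.13]], [0, [0, 0, 0], [0, 0, -0.22]], [0, [0, 0, 0], [0, 0, -0.31]], [0, [0, 0, 0], [0, 0, -0.4]]])

```text
time: 39.05
ee_pos: [0.6028, 0.2054, 0.2591]
eef_rot: [0.85, 0.527, 0.0, 0.0]
ft_force: [-0.6, -0.6, 2.0]
width: 0.0174
```

```bash
python3 -c "
from h import *
st();rel([.603,.205,.2605],85.5)"
```

```text
t 39.05 p [0.6028 0.2054 0.2591] yaw 63.66 tilt 0.04 F [-0.5651 -0.5749  2.0333] T [-0.1779  0.2614 -0.0767] w 0.0174 j [-0.5733  0.3761  0.2259  1.4859 -0.0859  1.2886 -0.7985]
shift [-0.0003  0.0003 -0.0014] rot [ 0.0006 -0.0005 -0.3811] rows 4.0
```

>>> arm_command(commands=[[0, [0, 0, 0], [0, 0, -0.1]], [0, [0, 0, 0], [0, 0, -0.2]], [0, [0, 0, 0], [0, 0, -0.3]], [0, [0, 0, 0], [0, 0, -0.381]], [0, [0, 0, 0], [0, 0, -0.381]], [0, [0, 0, 0], [0, 0, -0.381]], [0, [0, 0, 0], [0, 0, -0.381]], [50, [0, 0, 0], [0, 0, -0.381]], [50, [0, 0, 0], [0, 0, -0.381]], [50, [0, 0, 0], [0, 0, -0.381]]])

```text
time: 39.88
ee_pos: [0.6027, 0.2053, 0.2582]
eef_rot: [0.736, 0.677, -0.0, 0.0]
ft_force: [-0.4, -0.3, -0.2]
width: 0.0303
```

>>> arm_command(commands=[[50, [0, 0, 0], [0, 0, 0]], [50, [0, 0, 0], [0, 0, 0]], [50, [0, 0, -0.04], [0, 0, 0]], [50, [0, 0, -0.08], [0, 0, 0]], [50, [0, 0, -0.12], [0, 0, 0]], [50, [0, 0, -0.16], [0, 0, 0]], [50, [0, 0, -0.18], [0, 0, 0]], [50, [0, 0, -0.18], [0, 0, 0]], [50, [0, 0, -0.18], [0, 0, 0]], [50, [0, 0, -0.18], [0, 0, 0]]])

```text
time: 40.72
ee_pos: [0.6025, 0.2054, 0.4373]
eef_rot: [0.736, 0.677, -0.001, -0.0]
ft_force: [-0.5, 0.2, -0.6]
width: 0.0435
```

```bash
python3 -c "
from h import *
st();c=wrist('w21');a=snap('side','sd21');crop(a,'sd21a',130,150,300,300,4);crop(snap('scene','sc21'),'sc21a',150,120,310,250,5)"
```

```text
t 40.72 p [0.6025 0.2054 0.4373] yaw 85.23 tilt 0.08 F [-0.534   0.1601 -0.6196] T [-0.0865  0.0738 -0.0246] w 0.0435 j [-0.5328  0.3327  0.1873  1.1702 -0.0611  1.6455 -0.4432]
```

View pics/w21.png

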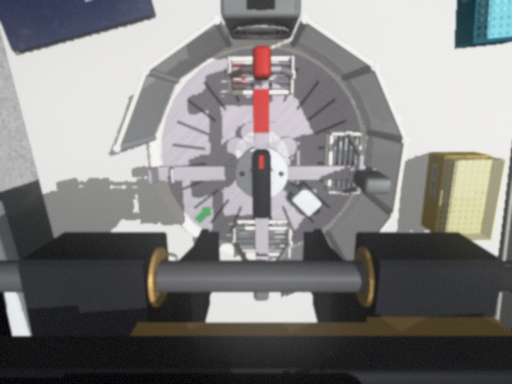

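View pics/sd21a.png

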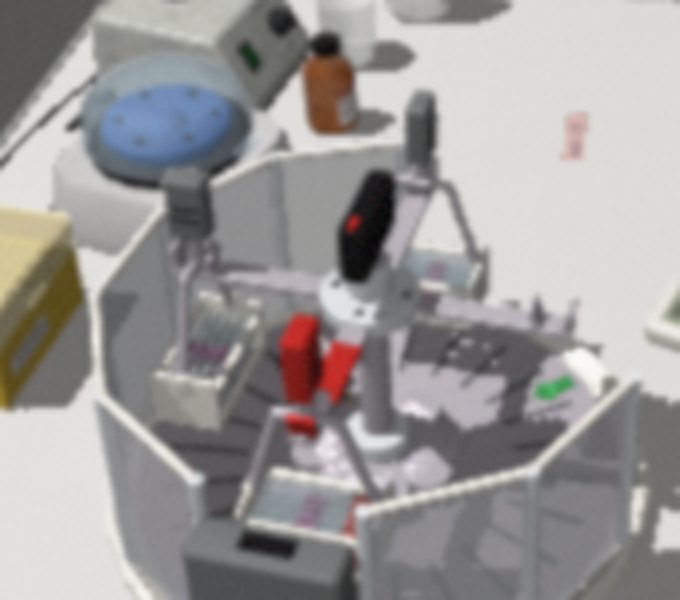

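View pics/sc21a.png

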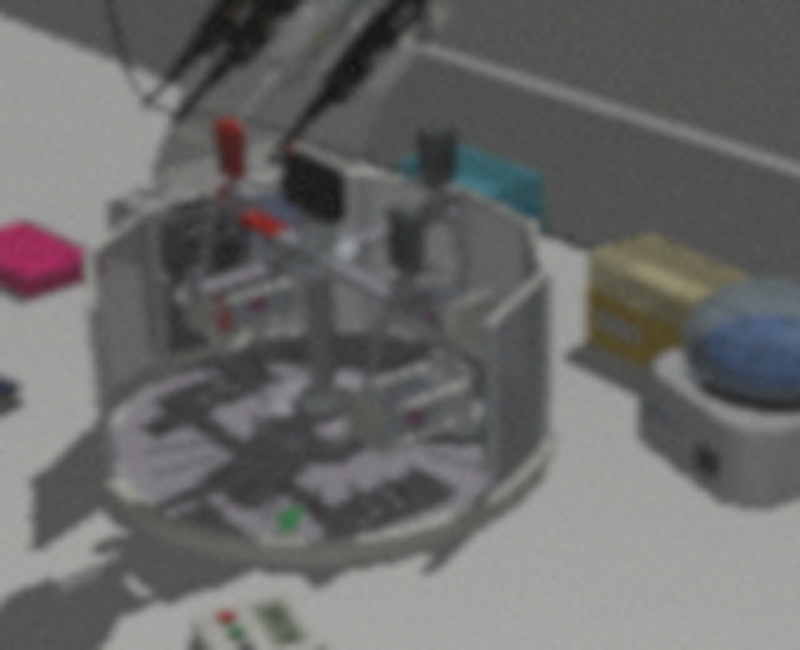

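```bash
python3 -c "
from h import *
st();print(close_job())"
```

```text
t 40.87 p [0.6024 0.2053 0.4369] yaw 85.24 tilt 0.14 F [ 0.0937 -0.4265 -0.5217] T [-0.1244  0.0458 -0.0328] w 0.0434 j [-0.5328  0.333   0.1873  1.1705 -0.061   1.6458 -0.4431]
the job is handed in; nothing more can be done
None
```

The job is done and handed in at about 41 s. The red rack hangs on the red arm, the two grey racks on the bench hang on plain arms, and the red arm stands at the fan. No verdict was reported.

- **What I did:** I turned the red arm to the green arrow and hung the red rack. I then turned the head counter-clockwise two clicks at a time and hung one grey rack on each of the next two plain arms. One more counter-clockwise click brought the red arm to the notch three clicks clockwise of the arrow. Then I let go and lifted clear.
- **Last checks:** The final side, scene and wrist views show all three racks upright on their arms. In the last wrist view the red arm points at about 85.3 degrees, against 85.5 wanted for the fan. Nothing touches the gripper; it sits about 0.18 m above the T-bar grip and the wrist force is near zero.
- **Bystanders:** Nothing I saw in the pictures had moved, but I did not measure their final positions.
- **Did not quite agree:** Lowering the two grey racks gave about 8 to 10 N upward and 5 N sideways against the arm before release. They hung freely afterwards.

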